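Weigh the boxed-in salt pot

TASK

The low salt pot on the seasoning tray has to be weighed, but the pepper mill, the steel oil bottle and the square vinegar bottle stand close around it. First stand all three upright on the empty baking sheet, then set the salt pot in the middle of the scale's plate, and finally put the mill and each bottle back on the tray where it stood before, as the sheet is needed for the rolls. Let nothing topple, and leave the small spice tin and the ramekin on the tray where they are.

Things in the scene. Friction and masses are not known exactly. Their poses are not given: they have to be found in the camera images.
- salt_pot: Low round salt pot, steel with a flat wooden lid (fixed on): 58 mm across, the steel 37 mm high, the lid 55 mm across up to 46 mm; about 0.22 kg. Origin: centre of its underside, z up its axis. It stands on the seasoning tray, boxed in by the mill and the two bottles, whose axes stand about 67 mm from its own: one to its left, one to its right and one in front (towards the robot), the three in any order.
- pepper_mill: Tall turned dark-wood pepper mill, 195 mm high with its small steel knob, foot 58 mm across, waist 38 mm at 78 to 90 mm, bulge 50 mm at 109 mm. Grip it by its plain cylindrical head, 41 mm across from 122 to 180 mm above the foot. About 0.3 kg. Origin: centre of its underside, z up.
- oil_bottle: Tall round steel oil bottle, 196 mm high with its short thin pouring spout: body 58 mm across up to 92 mm, then a shoulder, then a straight round neck 30 mm across from 122 to 180 mm (black collar near its top). About 0.4 kg. Origin: centre of its underside, z up.
- vinegar_bottle: Tall white ceramic vinegar bottle of square body, 46 x 46 mm up to 100 mm, then a shoulder, then a straight round neck 28 mm across from 122 to 180 mm, cork up to 195 mm. About 0.45 kg. Origin: centre of its underside, z up, x and y square to its sides.
- seasoning_tray: Fixed shallow steel tray, 200 (x) x 260 (y) mm, rim 16 mm high, walls 4 mm. The floor on which the things stand lies 4 mm above the origin, which is the centre of its underside. Its x axis points away from the robot, its y axis to the robot's left, both within 0.3 rad.
- baking_sheet: Fixed, empty aluminium baking sheet, 300 (x) x 200 (y) mm, rim 17 mm high, walls 4 mm: the side area, to the left or right of the tray. Origin: centre of its underside; its floor lies 4 mm above the origin. Its long x axis points away from the robot within 0.15 rad.
- scale_plate (a point): Centre of the top face of the kitchen scale's round steel plate, 154 mm across, 54 mm above the table, z up. The plate does not give. The scale is fixed, a white housing 230 x 190 mm with a blank dark display on the robot's side, on the other side of the tray from the baking sheet.
- spice_tin: Bystander on the front part of the tray: small round metal spice tin with a domed sprinkler top, 41 mm across, 45 mm high. Origin: centre of its underside.
- ramekin: Bystander on the front part of the tray: small open white ceramic ramekin, 52 mm across, 30 mm high. Origin: centre of its underside.
There are look-alikes about, which are no part of the job. What is shaped like the oil_bottle but yellow is not meant.

How it is judged:
On the way, in this order (a step that is already met when the one before it is completed fails the run):
1. the mill and both bottles stand upright and released on the baking sheet, while the salt pot is still in its place (x of pepper_mill in the frame of baking_sheet between -0.13 and 0.13 m and y of pepper_mill in the frame of baking_sheet between -0.08 and 0.08 m and z of each of pepper_mill, oil_bottle, vinegar_bottle in the frame of baking_sheet below 0.01 m and angle between each of pepper_mill, oil_bottle, vinegar_bottle's own z axis and vertical below 0.1 rad and linear speed of each of pepper_mill, oil_bottle, vinegar_bottle below 0.03 m/s and contact force between the fingers and pepper_mill below 0.2 N and x of oil_bottle in the frame of baking_sheet between -0.13 and 0.13 m and y of oil_bottle in the frame of baking_sheet between -0.08 and 0.08 m and contact force between the fingers and oil_bottle below 0.2 N and x of vinegar_bottle in the frame of baking_sheet between -0.13 and 0.13 m and y of vinegar_bottle in the frame of baking_sheet between -0.08 and 0.08 m and contact force between the fingers and vinegar_bottle below 0.2 N and distance of salt_pot from where it was at the start of the episode below 0.025 m), for 0.2 s.
2. the salt pot stands in the middle of the scale's plate, released (horizontal distance between salt_pot and scale_plate below 0.015 m and z of salt_pot in the frame of scale_plate between -0.005 and 0.005 m and angle between salt_pot's own z axis and vertical below 0.08 rad and linear speed of salt_pot below 0.03 m/s and contact force between the fingers and salt_pot below 0.2 N), for 0.2 s.
At the end, for the whole second after the job is handed in: Salt pot upright on the scale's plate, within 15 mm of its centre; mill, oil bottle and vinegar bottle upright on the tray, each within 15 mm of where it stood at the start; spice tin and ramekin upright within 20 mm of where they were; all released and at rest (all of step 2 and distance of each of pepper_mill, oil_bottle, vinegar_bottle from where it was at the start of the episode below 0.015 m and angle between each of pepper_mill, oil_bottle, vinegar_bottle's own z axis and vertical below 0.08 rad and linear speed of each of pepper_mill, oil_bottle, vinegar_bottle below 0.03 m/s and contact force between the fingers and pepper_mill below 0.2 N and contact force between the fingers and oil_bottle below 0.2 N and contact force between the fingers and vinegar_bottle below 0.2 N and distance of each of spice_tin, ramekin from where it was at the start of the episode below 0.02 m and angle between each of spice_tin, ramekin's own z axis and vertical below 0.1 rad); the robot touches nothing.
It fails at once if the mill, a bottle or the salt pot topples (leans more than 0.6 rad) (angle between any of pepper_mill, oil_bottle, vinegar_bottle, salt_pot's own z axis and vertical above 0.6 rad).
It fails at once if the spice tin or the ramekin is shifted more than 20 mm or topples (distance of any of spice_tin, ramekin from where it was at the start of the episode above 0.02 m or angle between any of spice_tin, ramekin's own z axis and vertical above 0.5 rad).
It also fails if it takes over 138 s, if anything falls off the work surface, if the arm or the gripper's body presses on something with over 40 N, if the wrist force passes 120 N, or if a joint passes its speed limit or range.

ROBOT

A 7-joint arm with a two-finger parallel gripper is mounted at the origin on the work surface. World frame = base frame: x ahead of the robot, y to its left, z up, the work surface at z = 0. Lengths are in m, angles in rad, forces in N, time in s.
With the tool pointing down it reaches from about 0.425 to 1.025 m from the base axis. Payload 9.4 kg.
Tool frame: the origin (TCP) lies at the very end of the fingers, on their centre line; the grasp point (between the pads) lies 19 mm behind it; z points along the fingers, x is the direction in which the jaws open and shut, and the axes are right-handed (so a half turn about z gives the same grasp; the last joint's range is limited). The gripper opens to 85 mm and grips with 20 to 120 N. Pads are 22 mm wide; open, the fingers measure 114 mm over their backs; the gripper's body (76 mm by 85 mm) begins 54 mm behind the grasp point. The pads swing forward as they close: fully open they stand 13 mm farther back than shut.
Start: joints at [1.252, 0.599, -0.003, 1.599, 0.002, 0.943, -0.08], TCP at [0.174, -0.704, 0.231] pointing down, gripper open.
Joint ranges: [-2.57, 2.57], [-0.35, 1.97], [-1.29, 1.29], [0.11, 2.56], [-1.05, 4.19], [0.11, 1.86], [-2.63, 2.63]. Speed limits (rad/s): [2.22, 2.22, 3.01, 3.01, 3.14, 3.14, 3.14].

INTERFACE

Orientations are given as a unit quaternion [w, x, y, z].
In Python, from rig import env gives the robot as it stands.
- The arm moves only by the tool move_arm, never from a script. Its argument "deltas" is a list of rows, each an object with "rot": the turn, a rotation vector about the tool's x, y, z in degrees, a list of three; "translation": the shift along the tool's x, y, z in m, a list of three; "hand": the finger opening in m, from 0 to 0.0854. In form: [{"rot": [wx, wy, wz], "translation": [tx, ty, tz], "hand": hand}, ...]. A call has 1 to 20 rows; each row is the pose to reach, as a shift and turn from the pose commanded when the call began, along the tool's axes at that moment; what a row does not reach only later rows make up. A row lasts 1/8 s, in which the tool goes at most 62.5 mm and 10.7 degrees, less where a joint would pass 70% of its speed; a pose out of reach is approached as far as the arm can. A call with a gripper value outside its range is refused whole. The fingers move at their own pace and stop on an object; "newtons" is the grip in N (left out, the last holds). Time passes only in rows, so rows that repeat a pose let the fingers close. It gives the time, the measured TCP pose, the force and the opening at its end, in the units of the state.
- env.read_state(): the state, without advancing time (a new reading comes with each control period).
- env.snapshot(name): name is "scene" or "top" or "wrist"; returns a dict with "frame" (420x560x3 uint8, red, green, blue), "fov_y" (degrees; the focal length in pixels is half the picture's height over the tangent of half this angle, whatever the lens; pixels are square), "cx", "cy" (the principal point, pixels), "T" (4x4, takes a point from camera to world coordinates); the wrist camera has in their place "mount" (4x4, takes a point from camera to tool coordinates, whose origin is the TCP and whose axes are the tool frame's). Camera axes: x right, y down, z forward; pixel columns grow to the right and rows downward; lengths in m; the calibration is good to about 2 mm. A picture is of the moment at which its call begins: read the wrist's pose just before it. There is no depth.
- env.close_job(): hands the job in, once; it reports no verdict.
Trained networks look in a picture, given as the dict that the camera call returned (one of the last four; its "shot" number tells which), for a name from the list of things; names that differ only in an ending like _2 or _b are one class to them, and where a whole thing is asked for, a point or a joint stands for the part that bears it (a point fixed in the world has none). Each returns a list of dicts, best first, with "p" (0 to 1); they miss things now and then, are a little off and sometimes report something else, mostly with a low value. They report only what shows in the picture. A call takes as long as a camera call. They do not tell look-alikes from the thing itself.
- env.spot_in(picture, label): "position" ([x, y, z] in m, in world coordinates, good to about 4 mm: the middle of the surface that is visible of it).
- env.silhouettes(picture, label): "pixels" (420x560 bool, what is visible of it).
- env.tip_of(picture, label): "position" ([x, y, z] in m, in world coordinates, good to about 4 mm: a listed point, or the origin of a listed thing).
The state is a dict: "time_s": time; "qpos": joint angles; "qd": joint speeds; "joint_efforts": joint torques, N m; "position": TCP position; "ee_rot": TCP orientation; "ft_force": force on the tool from outside, world axes, zero at the start; "torque": the same for the moment, N m; "opening": opening from 0.0 (shut) to 1.0 (fully open).
Only numpy, scipy, OpenCV 4.12 (cv2) and the standard library are available. Lean on these libraries where they do the work, as an engineer would, in place of code of your own. Each camera call takes 0.05 s, during which the arm holds its last target.

## Working session

There is one attempt and no reset: what is moved stays moved. The work goes in short steps, Python scripts to look and compute and a tool call to move; the robot and the scene stay as the last step left them, time stands still between calls to the robot, and variables do not carry over. Pictures are saved under pics/ and viewed, and the job is handed in when it is done.

Besides the shell and the picture viewer there is one more tool, called after ">>>" by a JSON object that holds its "api" and its "payload". move_arm: Moves the arm, as the interface text tells. Its arguments: {"type":"object","properties":{"deltas":{"type":"array"},"newtons":{"type":"number"}},"required":["deltas"]}

```bash
ls; mkdir -p pics
cat > h.py <<'E'
import numpy as np, cv2
from rig import env
from scipy.spatial.transform import Rotation as R
def save(p,n,crop=None,s=1):
    f=p["frame"][:,:,::-1]
    if crop: f=f[crop[1]:crop[3],crop[0]:crop[2]]
    f=cv2.resize(f,None,fx=s,fy=s,interpolation=cv2.INTER_CUBIC); cv2.imwrite("pics/"+n,f)
def foc(p): return 210/np.tan(np.radians(p["fov_y"])/2)
def proj(p,X):
    T=p["T"]; c=(np.asarray(X)-T[:3,3])@T[:3,:3]; f=foc(p)
    return p["cx"]+f*c[...,0]/c[...,2], p["cy"]+f*c[...,1]/c[...,2]
def back(p,u,v,z):
    T=np.array(p["T"]); f=foc(p); d=T[:3,:3]@np.array([(u-p["cx"])/f,(v-p["cy"])/f,1]); o=T[:3,3]
    return o+d*(z-o[2])/d[2]
E
python3 - <<'E'
from h import *
s=env.read_state(); print(s["time_s"],s["position"],s["ee_rot"],s["opening"])
for n in ["scene","top"]:
    p=env.snapshot(n); save(p,n+"0.png"); print(n,np.round(p["T"],3).tolist(),p["fov_y"],p["cx"],p["cy"])
    for l in ["salt_pot","pepper_mill","oil_bottle","vinegar_bottle","seasoning_tray","baking_sheet","scale_plate","spice_tin","ramekin"]:
        print(l,[(np.round(d["position"],3).tolist(),round(d["p"],2)) for d in env.tip_of(p,l)])
E
```

```text
pics
0.0 [ 0.17349775 -0.70346985  0.23042471] [-4.19336279e-04  7.87256204e-01 -6.16625562e-01 -6.40127747e-04] 0.9994576551555135
scene [[-0.574, 0.473, -0.668, 1.233], [0.819, 0.326, -0.472, 0.457], [-0.006, -0.818, -0.575, 0.614], [0.0, 0.0, 0.0, 1.0]] 52.81229332896833 276.82988436842294 209.81993472032798
salt_pot []
pepper_mill [([0.622, -0.101, 0.003], 0.9)]
oil_bottle [([0.722, 0.198, -0.003], 0.82)]
vinegar_bottle [([0.552, -0.036, 0.005], 0.85)]
seasoning_tray [([0.589, -0.035, 0.001], 0.94)]
baking_sheet [([0.49, 0.355, 0.004], 0.73)]
scale_plate [([0.533, -0.347, 0.052], 0.73)]
spice_tin [([0.525, 0.054, 0.007], 0.93)]
ramekin [([0.527, -0.13, 0.006], 0.52)]
top [[0.042, -0.978, 0.205, 0.361], [-0.999, -0.042, 0.007, 0.0], [0.002, -0.205, -0.979, 1.231], [0.0, 0.0, 0.0, 1.0]] 46.06749091102693 284.62557755036585 209.36566113387244
salt_pot [([0.517, 0.049, 0.009], 0.2)]
pepper_mill [([0.622, -0.104, 0.005], 0.66)]
oil_bottle [([0.727, 0.194, 0.002], 0.97), ([0.616, 0.034, 0.001], 0.69)]
vinegar_bottle [([0.552, -0.039, 0.006], 0.83), ([0.532, -0.131, 0.0], 0.67)]
seasoning_tray [([0.59, -0.034, 0.0], 0.74), ([0.616, 0.03, 0.002], 0.64), ([0.53, -0.13, 0.001], 0.29)]
baking_sheet [([0.489, 0.354, 0.002], 0.95)]
scale_plate [([0.538, -0.348, 0.058], 0.75)]
spice_tin [([0.514, 0.046, 0.008], 0.82)]
ramekin [([0.53, -0.132, 0.002], 0.82)]
```

View pics/scene0.png

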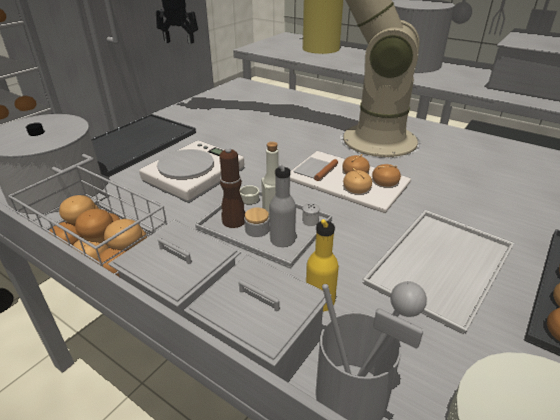

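View pics/top0.png

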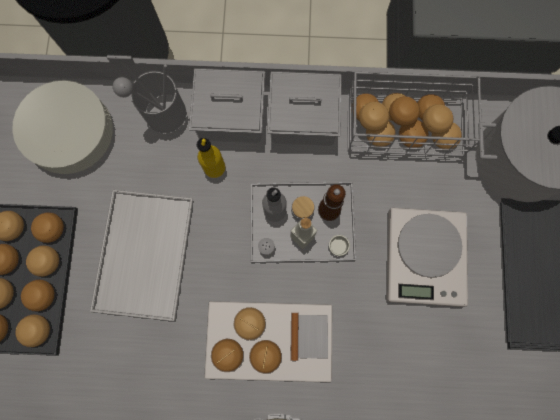

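Run:
```python
from h import *
def prof(h,r,n=24):
    a=np.linspace(0,2*np.pi,n,endpoint=False)
    return np.array([[q*np.cos(t),q*np.sin(t),z] for z,q in zip(h,r) for t in a])
P={"pepper_mill":prof([0,78,90,109,122,180,195],[29,19,19,25,20.5,20.5,6]),
"oil_bottle":prof([0,92,122,180,196],[29,29,15,15,4]),
"vinegar_bottle":prof([100,122,180,195],[23,14,14,9])}
est={"pepper_mill":(.622,-.1025),"oil_bottle":(.616,.033),"vinegar_bottle":(.552,-.038)}
ims={}
for n in ["scene","top"]:
    p=env.snapshot(n); f=p["frame"].copy()
    for l,(x,y) in est.items():
        for c in [0]:
            Q=P[l]/1000+[x,y,.004]
            u,v=proj(p,Q)
            m=p["frame"]*0
        # axis + rings at z
        for z,r in [(122,0),(180,0)]:
            rr={"pepper_mill":20.5,"oil_bottle":15,"vinegar_bottle":14}[l]
            a=np.linspace(0,2*np.pi,24); Q=np.c_[x+rr/1e3*np.cos(a),y+rr/1e3*np.sin(a),a*0+.004+z/1e3]
            u,v=proj(p,Q); ims.setdefault(n,[]).append((u,v,(255,0,0)))
    x0,y0,x1,y1=(190,130,340,260) if n=="scene" else (235,170,370,275)
    s=5
    g=cv2.resize(p["frame"][y0:y1,x0:x1],None,fx=s,fy=s,interpolation=cv2.INTER_CUBIC)
    for u,v,c in ims[n]:
        cv2.polylines(g,[np.int32(np.c_[(u+.5-x0)*s,(v+.5-y0)*s])],True,c,1)
    cv2.imwrite(f"pics/{n}1.png",g[:,:,::-1])
    save(p,n+"raw.png",(x0,y0,x1,y1),5)
```

```text
(no output)
```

View pics/scene1.png

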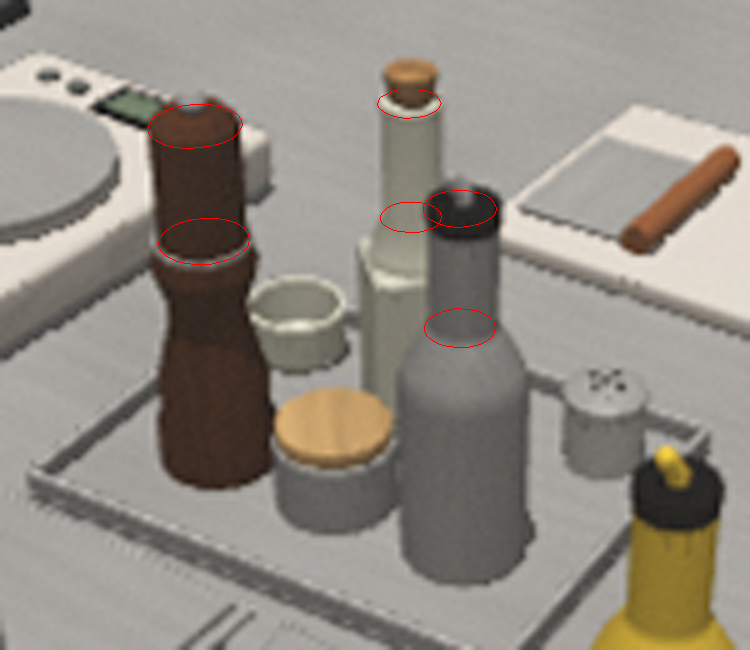

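View pics/top1.png

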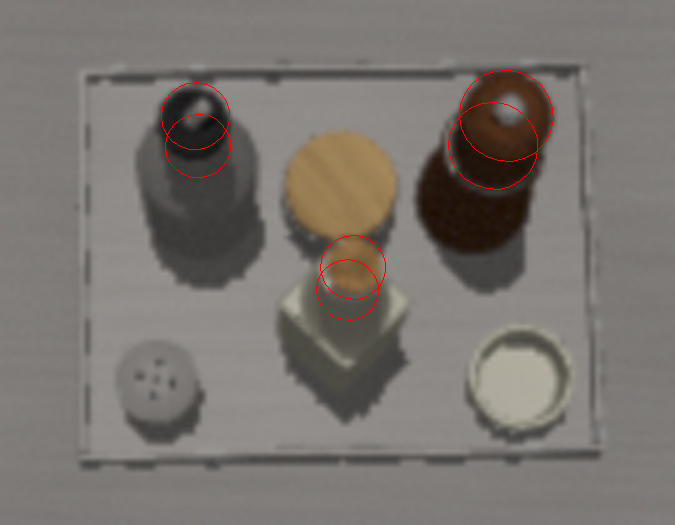

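```bash
cat >> h.py <<'E'
def delta(target,yaw=None):
    s=env.read_state(); q=s["ee_rot"]; r=R.from_quat([q[1],q[2],q[3],q[0]]); m=r.as_matrix()
    d=m.T@(np.array(target)-s["position"])
    tilt=np.degrees(np.arccos(-m[2,2]))
    o=""
    if True:
        # goal: tool x = (0,-1,0), y=(-1,0,0), z down
        G=np.array([[0,-1,0],[-1,0,0],[0,0,-1]]).T if yaw is None else np.array([[np.cos(yaw),np.sin(yaw),0],[np.sin(yaw),-np.cos(yaw),0],[0,0,-1]]).T
        o=np.round((R.from_matrix(m).inv()*R.from_matrix(G)).as_rotvec(degrees=True),2)
    print("t",round(s["time_s"],2),"pos",np.round(s["position"],4),"open",round(s["opening"]*.0854,4),"F",np.round(s["ft_force"],1),"tilt",round(tilt,2),"| delta",np.round(d,4),"rot",o)
E
python3 - <<'E'
from h import *
p=env.snapshot("top")
print("pot",back(p,303,206.7,.050),"mill head",back(p,336.3,193.1,.184),back(p,337,191.3,.199))
for l,z in [("baking_sheet",.004),("scale_plate",.054)]:
    for d in env.silhouettes(p,l):
        m=d["pixels"].astype(np.uint8); r=cv2.minAreaRect(cv2.findNonZero(m)); b=cv2.boxPoints(r)
        print(l,round(d["p"],2),m.sum(),np.round(r[0],1),[np.round(back(p,*q,z+(.013 if l[0]=='b' else 0))[:2],3).tolist() for q in b])
for n,q in [("c",(430.5,245.5))]: print(back(p,*q,.054))
save(p,"scale.png",(380,200,480,310),5)
delta([.616,.033,.30])
E
```

```text
pot [ 0.61652621 -0.03630648  0.05      ] mill head [ 0.62095141 -0.10367384  0.184     ] [ 0.62127552 -0.10360731  0.199     ]
baking_sheet 0.58 10413 [140.9 254.4] [[0.344, 0.468], [0.66, 0.459], [0.636, 0.241], [0.323, 0.262]]
scale_plate 0.73 7594 [427.5 256.5] [[0.392, -0.235], [0.625, -0.243], [0.626, -0.444], [0.393, -0.428]]
[ 0.53355089 -0.34508382  0.054     ]
t 1.25 pos [ 0.1736 -0.7039  0.2313] open 0.0851 F [0.2 0.9 0.1] tilt 0.0 | delta [-0.6096 -0.606  -0.0688] rot [ 0.   -0.   13.85]
```

View pics/scale.png

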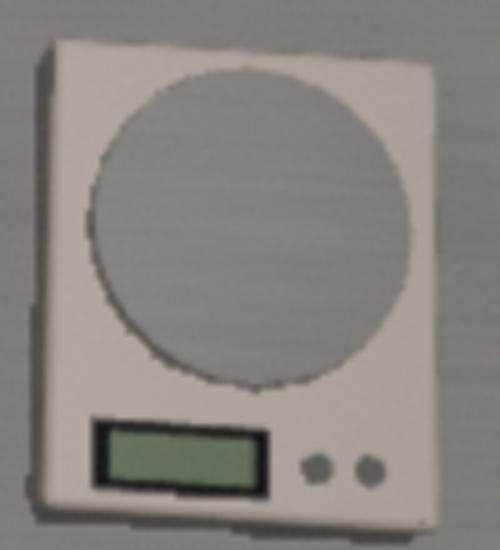

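>>> {"api": "move_arm", "payload": {"deltas": [{"rot":[0,0,0],"translation":[0,0,-0.03],"hand":0.085},{"rot":[0,0,0],"translation":[-0.02,-0.02,-0.07],"hand":0.085},{"rot":[0,0,2],"translation":[-0.06,-0.06,-0.07],"hand":0.085},{"rot":[0,0,4],"translation":[-0.1,-0.1,-0.07],"hand":0.085},{"rot":[0,0,6],"translation":[-0.14,-0.14,-0.07],"hand":0.085},{"rot":[0,0,8],"translation":[-0.18,-0.18,-0.07],"hand":0.085},{"rot":[0,0,10],"translation":[-0.22,-0.22,-0.07],"hand":0.085},{"rot":[0,0,12],"translation":[-0.26,-0.26,-0.07],"hand":0.085},{"rot":[0,0,13.8],"translation":[-0.3,-0.3,-0.07],"hand":0.085},{"rot":[0,0,13.8],"translation":[-0.34,-0.34,-0.07],"hand":0.085},{"rot":[0,0,13.8],"translation":[-0.38,-0.38,-0.07],"hand":0.085},{"rot":[0,0,13.8],"translation":[-0.42,-0.42,-0.07],"hand":0.085},{"rot":[0,0,13.8],"translation":[-0.46,-0.46,-0.07],"hand":0.085},{"rot":[0,0,13.8],"translation":[-0.5,-0.5,-0.07],"hand":0.085},{"rot":[0,0,13.8],"translation":[-0.54,-0.54,-0.07],"hand":0.085},{"rot":[0,0,13.8],"translation":[-0.58,-0.58,-0.07],"hand":0.085},{"rot":[0,0,13.8],"translation":[-0.61,-0.606,-0.07],"hand":0.085},{"rot":[0,0,13.8],"translation":[-0.61,-0.606,-0.07],"hand":0.085},{"rot":[0,0,13.8],"translation":[-0.61,-0.606,-0.07],"hand":0.085}]}}

```text
time_s: 3.62
position: [0.6155, 0.0327, 0.3011]
ee_rot: [0.0, 0.707, -0.707, 0.0]
ft_force: [-0.5, -0.5, -0.2]
opening: 0.996
```

Run:
```python
from h import *
delta([.616,.033,.152])
p=env.snapshot("wrist"); save(p,"w1.png")
```

```text
t 3.62 pos [0.6155 0.0327 0.3011] open 0.085 F [-0.5 -0.5 -0.2] tilt 0.05 | delta [-0.0004 -0.0006  0.1491] rot [ 0.04 -0.04  0.04]
```

View pics/w1.png

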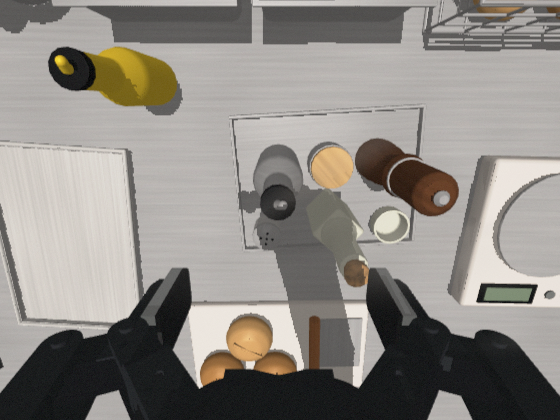

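>>> {"api": "move_arm", "payload": {"deltas": [{"rot":[0,0,0],"translation":[0,0,0.03],"hand":0.085},{"rot":[0,0,0],"translation":[0,0,0.06],"hand":0.085},{"rot":[0,0,0],"translation":[0,0,0.09],"hand":0.085},{"rot":[0,0,0],"translation":[0,0,0.12],"hand":0.085},{"rot":[0,0,0],"translation":[0,0,0.14],"hand":0.085},{"rot":[0,0,0],"translation":[0,0,0.149],"hand":0.085},{"rot":[0,0,0],"translation":[0,0,0.149],"hand":0.085},{"rot":[0,0,0],"translation":[0,0,0.149],"hand":0.06},{"rot":[0,0,0],"translation":[0,0,0.149],"hand":0.045},{"rot":[0,0,0],"translation":[0,0,0.149],"hand":0.038},{"rot":[0,0,0],"translation":[0,0,0.149],"hand":0.032},{"rot":[0,0,0],"translation":[0,0,0.149],"hand":0.026},{"rot":[0,0,0],"translation":[0,0,0.149],"hand":0.01},{"rot":[0,0,0],"translation":[0,0,0.149],"hand":0.01},{"rot":[0,0,0],"translation":[0,0,0.149],"hand":0.01},{"rot":[0,0,0],"translation":[0,0,0.149],"hand":0.01}], "newtons": 50}}

```text
time_s: 5.68
position: [0.6161, 0.0335, 0.1527]
ee_rot: [-0.0, 0.707, -0.707, 0.0]
ft_force: [-0.8, -0.5, 4.7]
opening: 0.337
```

Run:
```python
from h import *
delta([.574,.342,.2415])
p=env.snapshot("scene"); save(p,"s2.png",(190,60,470,330),2.2)
```

```text
t 5.67 pos [0.6161 0.0335 0.1527] open 0.0287 F [-0.8 -0.5  4.7] tilt 0.03 | delta [-0.3085  0.0417 -0.0889] rot [-0.03  0.    0.06]
```

View pics/s2.png

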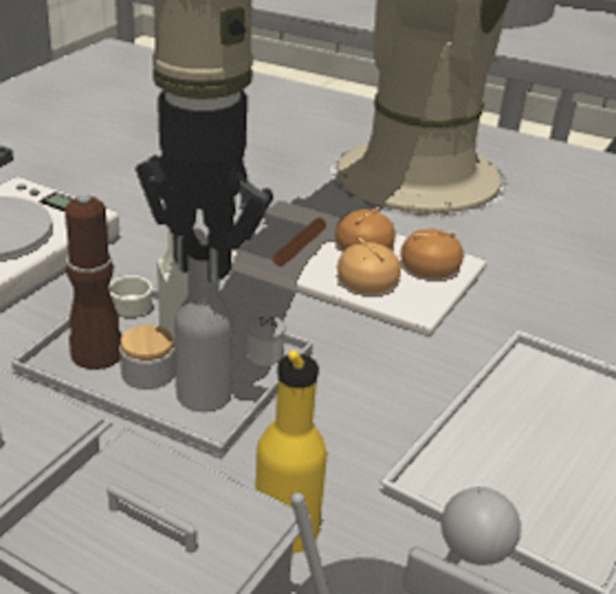

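>>> {"api": "move_arm", "payload": {"deltas": [{"rot":[0,0,0],"translation":[0,0,-0.02],"hand":0.01},{"rot":[0,0,0],"translation":[0,0,-0.045],"hand":0.01},{"rot":[0,0,0],"translation":[-0.005,0,-0.065],"hand":0.01},{"rot":[0,0,0],"translation":[-0.02,0.0025,-0.07],"hand":0.01},{"rot":[0,0,0],"translation":[-0.045,0.006,-0.07],"hand":0.01},{"rot":[0,0,0],"translation":[-0.075,0.01,-0.07],"hand":0.01},{"rot":[0,0,0],"translation":[-0.105,0.014,-0.07],"hand":0.01},{"rot":[0,0,0],"translation":[-0.135,0.018,-0.07],"hand":0.01},{"rot":[0,0,0],"translation":[-0.165,0.022,-0.07],"hand":0.01},{"rot":[0,0,0],"translation":[-0.195,0.026,-0.07],"hand":0.01},{"rot":[0,0,0],"translation":[-0.225,0.03,-0.07],"hand":0.01},{"rot":[0,0,0],"translation":[-0.255,0.034,-0.07],"hand":0.01},{"rot":[0,0,0],"translation":[-0.28,0.038,-0.07],"hand":0.01},{"rot":[0,0,0],"translation":[-0.3,0.041,-0.07],"hand":0.01},{"rot":[0,0,0],"translation":[-0.308,0.042,-0.07],"hand":0.01},{"rot":[0,0,0],"translation":[-0.308,0.042,-0.06],"hand":0.01},{"rot":[0,0,0],"translation":[-0.308,0.042,-0.04],"hand":0.01},{"rot":[0,0,0],"translation":[-0.308,0.042,-0.022],"hand":0.01},{"rot":[0,0,0],"translation":[-0.308,0.042,-0.012],"hand":0.01},{"rot":[0,0,0],"translation":[-0.308,0.042,-0.012],"hand":0.01}]}}

```text
time_s: 8.22
position: [0.5734, 0.3408, 0.1633]
ee_rot: [0.001, 0.707, -0.707, -0.0]
ft_force: [-0.1, -0.4, -3.8]
opening: 0.337
```

Run:
```python
from h import *
delta([.574,.342,.152])
p=env.snapshot("scene"); save(p,"s3.png",(190,60,520,330),2.2)
```

```text
t 8.22 pos [0.5734 0.3408 0.1633] open 0.0288 F [-0.1 -0.4 -3.8] tilt 0.1 | delta [-0.0012 -0.0007  0.0113] rot [ 0.08 -0.06  0.03]
```

View pics/s3.png

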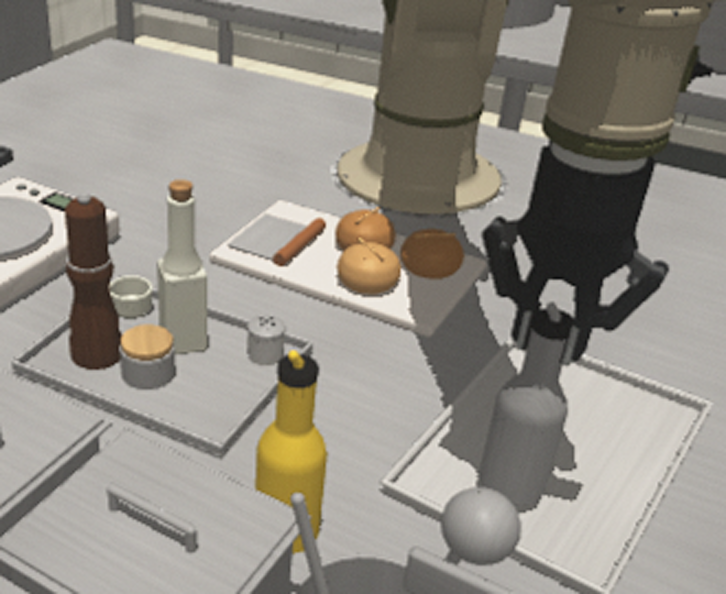

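>>> {"api": "move_arm", "payload": {"deltas": [{"rot":[0,0,0],"translation":[0,0,0.005],"hand":0.01},{"rot":[0,0,0],"translation":[0,0,0.009],"hand":0.01},{"rot":[0,0,0],"translation":[0,0,0.011],"hand":0.01},{"rot":[0,0,0],"translation":[0,0,0.0115],"hand":0.01},{"rot":[0,0,0],"translation":[0,0,0.0115],"hand":0.01}]}}

```text
time_s: 8.9
position: [0.5736, 0.3415, 0.1528]
ee_rot: [-0.0, 0.707, -0.707, 0.0]
ft_force: [0.6, -0.0, -4.8]
opening: 0.334
```

>>> {"api": "move_arm", "payload": {"deltas": [{"rot":[0,0,0],"translation":[0,0,0.001],"hand":0.01},{"rot":[0,0,0],"translation":[0,0,0.002],"hand":0.01},{"rot":[0,0,0],"translation":[0,0,0.002],"hand":0.01}]}}

```text
time_s: 9.28
position: [0.5742, 0.3417, 0.1527]
ee_rot: [-0.001, 0.707, -0.707, 0.0]
ft_force: [-2.6, -1.5, 11.4]
opening: 0.334
```

>>> {"api": "move_arm", "payload": {"deltas": [{"rot":[0,0,0],"translation":[0,0,-0.0005],"hand":0.035},{"rot":[0,0,0],"translation":[0,0,-0.0005],"hand":0.05},{"rot":[0,0,0],"translation":[0,0,-0.0005],"hand":0.07},{"rot":[0,0,0],"translation":[0,0,-0.0005],"hand":0.085},{"rot":[0,0,0],"translation":[0,0,-0.0005],"hand":0.085},{"rot":[0,0,0],"translation":[0,0,-0.02],"hand":0.085},{"rot":[0,0,0],"translation":[0,0,-0.06],"hand":0.085},{"rot":[0,0,0],"translation":[0,0,-0.11],"hand":0.085},{"rot":[0,0,0],"translation":[0,0,-0.148],"hand":0.085},{"rot":[0,0,0],"translation":[0,0,-0.148],"hand":0.085}]}}

```text
time_s: 10.52
position: [0.5749, 0.3424, 0.3039]
ee_rot: [-0.004, 0.707, -0.707, 0.001]
ft_force: [-0.3, -0.8, -1.0]
opening: 0.994
```

Run:
```python
from h import *
delta([.552,-.038,.300])
p=env.snapshot("scene"); save(p,"s4.png",(190,60,520,330),2.2)
```

```text
t 10.53 pos [0.5749 0.3424 0.3039] open 0.0849 F [-0.3 -0.8 -1. ] tilt 0.42 | delta [0.3804 0.0232 0.0022] rot [-0.35  0.24  0.04]
```

View pics/s4.png

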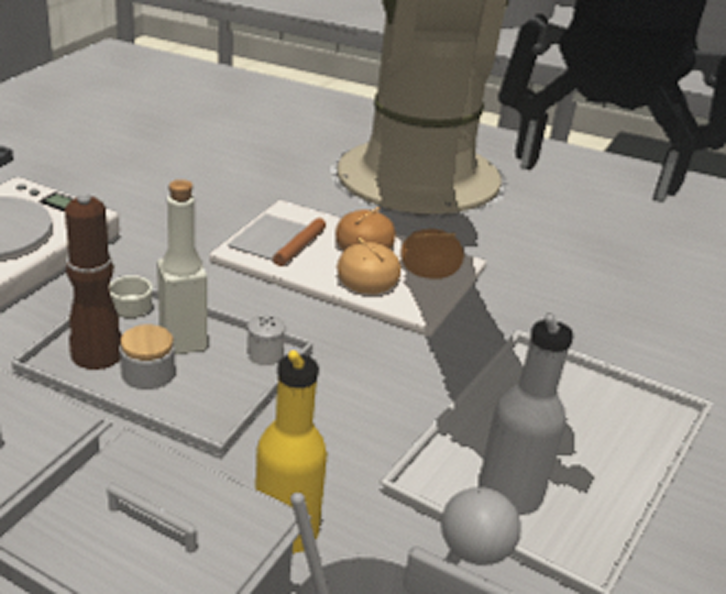

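>>> {"api": "move_arm", "payload": {"deltas": [{"rot":[0,0,0],"translation":[0.04,0.002,0],"hand":0.085},{"rot":[0,0,0],"translation":[0.085,0.005,0],"hand":0.085},{"rot":[0,0,0],"translation":[0.13,0.008,0],"hand":0.085},{"rot":[0,0,0],"translation":[0.175,0.011,0],"hand":0.085},{"rot":[0,0,0],"translation":[0.22,0.014,0],"hand":0.085},{"rot":[0,0,0],"translation":[0.265,0.017,0],"hand":0.085},{"rot":[0,0,0],"translation":[0.31,0.019,0],"hand":0.085},{"rot":[0,0,0],"translation":[0.35,0.021,0],"hand":0.085},{"rot":[0,0,0],"translation":[0.38,0.023,0],"hand":0.085},{"rot":[0,0,0],"translation":[0.38,0.023,0],"hand":0.085},{"rot":[0,0,0],"translation":[0.38,0.023,0.02],"hand":0.085},{"rot":[0,0,0],"translation":[0.38,0.023,0.05],"hand":0.085}]}}

```text
time_s: 12.08
position: [0.5512, -0.0376, 0.2485]
ee_rot: [-0.001, 0.708, -0.706, 0.0]
ft_force: [-0.7, 0.5, -0.2]
opening: 0.996
```

Run:
```python
from h import *
delta([.552,-.038,.152])
p=env.snapshot("wrist"); save(p,"w5.png")
```

```text
t 12.07 pos [ 0.5512 -0.0376  0.2485] open 0.0851 F [-0.7  0.5 -0.2] tilt 0.07 | delta [ 0.0005 -0.0007  0.0965] rot [-0.06  0.03  0.11]
```

View pics/w5.png

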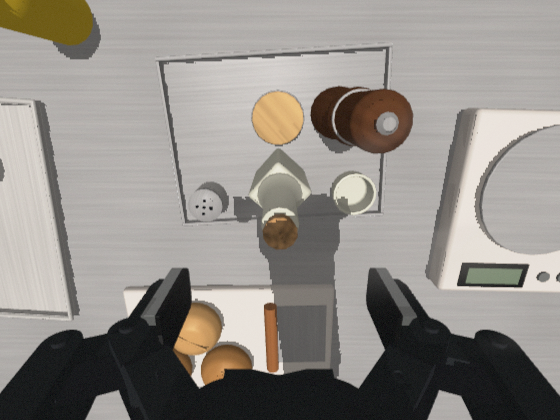

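>>> {"api": "move_arm", "payload": {"deltas": [{"rot":[0,0,0],"translation":[0,0,0.03],"hand":0.085},{"rot":[0,0,0],"translation":[0,0,0.06],"hand":0.085},{"rot":[0,0,0],"translation":[0,0,0.085],"hand":0.085},{"rot":[0,0,0],"translation":[0,0,0.096],"hand":0.085},{"rot":[0,0,0],"translation":[0,0,0.096],"hand":0.085},{"rot":[0,0,0],"translation":[0,0,0.096],"hand":0.06},{"rot":[0,0,0],"translation":[0,0,0.096],"hand":0.045},{"rot":[0,0,0],"translation":[0,0,0.096],"hand":0.038},{"rot":[0,0,0],"translation":[0,0,0.096],"hand":0.032},{"rot":[0,0,0],"translation":[0,0,0.096],"hand":0.026},{"rot":[0,0,0],"translation":[0,0,0.096],"hand":0.01},{"rot":[0,0,0],"translation":[0,0,0.096],"hand":0.01},{"rot":[0,0,0],"translation":[0,0,0.096],"hand":0.01},{"rot":[0,0,0],"translation":[0,0,0.096],"hand":0.01}]}}

```text
time_s: 13.88
position: [0.5511, -0.0385, 0.1532]
ee_rot: [-0.0, 0.707, -0.707, 0.0]
ft_force: [-0.1, 0.6, 6.8]
opening: 0.308
```

Run:
```python
from h import *
delta([.490,.354,.152])
```

```text
t 13.88 pos [ 0.5511 -0.0385  0.1532] open 0.0263 F [-0.1  0.6  6.8] tilt 0.03 | delta [-0.3926  0.0608  0.0012] rot [-0.03  0.    0.05]
```

>>> {"api": "move_arm", "payload": {"deltas": [{"rot":[0,0,0],"translation":[0,0,-0.02],"hand":0.01},{"rot":[0,0,0],"translation":[0,0,-0.05],"hand":0.01},{"rot":[0,0,0],"translation":[0,0,-0.08],"hand":0.01},{"rot":[0,0,0],"translation":[-0.015,0.0025,-0.09],"hand":0.01},{"rot":[0,0,0],"translation":[-0.04,0.006,-0.09],"hand":0.01},{"rot":[0,0,0],"translation":[-0.075,0.0115,-0.09],"hand":0.01},{"rot":[0,0,0],"translation":[-0.11,0.017,-0.09],"hand":0.01},{"rot":[0,0,0],"translation":[-0.145,0.022,-0.09],"hand":0.01},{"rot":[0,0,0],"translation":[-0.18,0.028,-0.09],"hand":0.01},{"rot":[0,0,0],"translation":[-0.215,0.033,-0.09],"hand":0.01},{"rot":[0,0,0],"translation":[-0.25,0.039,-0.09],"hand":0.01},{"rot":[0,0,0],"translation":[-0.285,0.044,-0.09],"hand":0.01},{"rot":[0,0,0],"translation":[-0.32,0.05,-0.09],"hand":0.01},{"rot":[0,0,0],"translation":[-0.355,0.055,-0.09],"hand":0.01},{"rot":[0,0,0],"translation":[-0.38,0.059,-0.09],"hand":0.01},{"rot":[0,0,0],"translation":[-0.392,0.061,-0.09],"hand":0.01},{"rot":[0,0,0],"translation":[-0.392,0.061,-0.075],"hand":0.01},{"rot":[0,0,0],"translation":[-0.392,0.061,-0.05],"hand":0.01},{"rot":[0,0,0],"translation":[-0.392,0.061,-0.025],"hand":0.01},{"rot":[0,0,0],"translation":[-0.392,0.061,-0.012],"hand":0.01}]}}

```text
time_s: 16.38
position: [0.4891, 0.3512, 0.1625]
ee_rot: [-0.002, -0.707, 0.707, -0.0]
ft_force: [0.2, -0.0, -4.3]
opening: 0.311
```

>>> {"api": "move_arm", "payload": {"deltas": [{"rot":[0,0,0],"translation":[0,0,0.005],"hand":0.01},{"rot":[0,0,0],"translation":[0,0,0.009],"hand":0.01},{"rot":[0,0,0],"translation":[0,0,0.011],"hand":0.01},{"rot":[0,0,0],"translation":[0,0,0.012],"hand":0.01},{"rot":[0,0,0],"translation":[0,0,0.012],"hand":0.01}]}}

```text
time_s: 17.0
position: [0.4898, 0.3536, 0.1533]
ee_rot: [-0.0, 0.707, -0.707, 0.0]
ft_force: [-0.0, -0.3, -1.2]
opening: 0.313
```

Run:
```python
from h import *
delta([.490,.354,.152])
p=env.snapshot("scene"); save(p,"s6.png",(190,60,520,330),2.2)
```

```text
t 17.0 pos [0.4898 0.3536 0.1533] open 0.0267 F [-0.  -0.3 -1.2] tilt 0.06 | delta [-0.0004 -0.0002  0.0013] rot [-0.04  0.04  0.06]
```

View pics/s6.png

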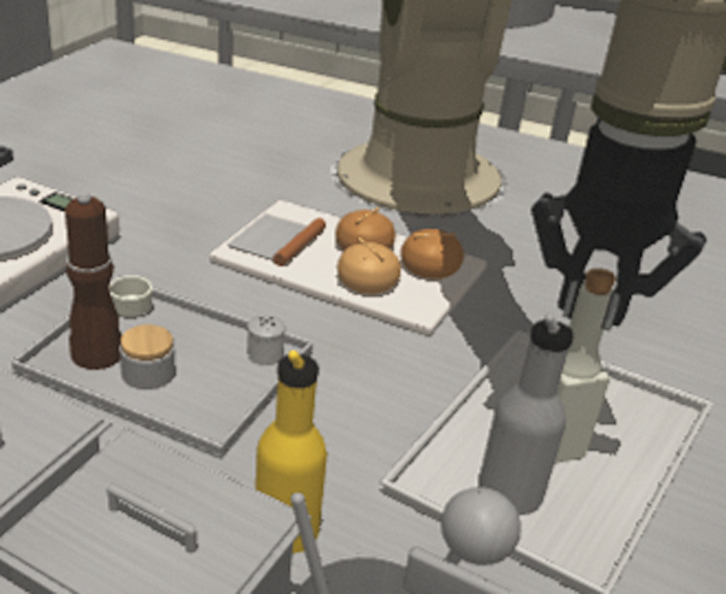

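>>> {"api": "move_arm", "payload": {"deltas": [{"rot":[0,0,0],"translation":[0,0,0.0005],"hand":0.01},{"rot":[0,0,0],"translation":[0,0,0.0005],"hand":0.03},{"rot":[0,0,0],"translation":[0,0,0.0005],"hand":0.05},{"rot":[0,0,0],"translation":[0,0,0.0005],"hand":0.07},{"rot":[0,0,0],"translation":[0,0,0.0005],"hand":0.085},{"rot":[0,0,0],"translation":[0,0,0.0005],"hand":0.085},{"rot":[0,0,0],"translation":[0,0,-0.02],"hand":0.085},{"rot":[0,0,0],"translation":[0,0,-0.06],"hand":0.085},{"rot":[0,0,0],"translation":[0,0,-0.11],"hand":0.085},{"rot":[0,0,0],"translation":[0,0,-0.148],"hand":0.085},{"rot":[0,0,0],"translation":[0,0,-0.148],"hand":0.085}]}}

```text
time_s: 18.42
position: [0.4906, 0.3543, 0.304]
ee_rot: [-0.003, 0.707, -0.707, 0.0]
ft_force: [1.5, -1.0, -0.8]
opening: 0.997
```

Run:
```python
from h import *
delta([.6215,-.103,.152])
p=env.snapshot("top"); save(p,"t7.png",(80,160,380,330),2.6)
```

```text
t 18.43 pos [0.4906 0.3543 0.304 ] open 0.0851 F [ 1.5 -1.  -0.8] tilt 0.33 | delta [ 0.4579 -0.1298  0.1509] rot [-0.26  0.21  0.04]
```

View pics/t7.png

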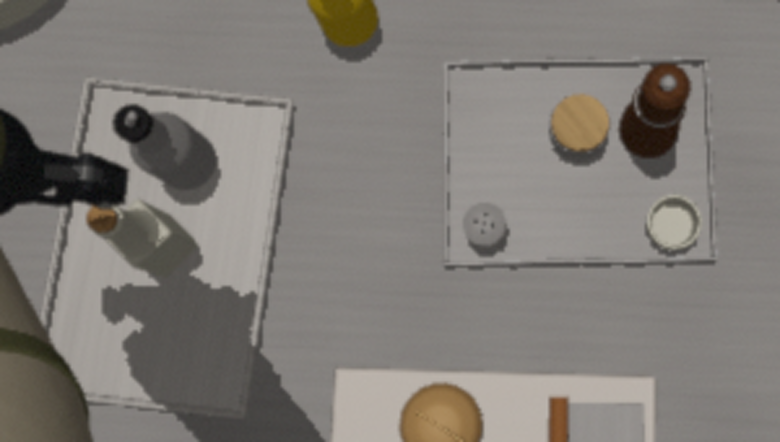

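>>> {"api": "move_arm", "payload": {"deltas": [{"rot":[0,0,0],"translation":[0.04,-0.0113,0],"hand":0.085},{"rot":[0,0,0],"translation":[0.085,-0.024,0],"hand":0.085},{"rot":[0,0,0],"translation":[0.13,-0.037,0],"hand":0.085},{"rot":[0,0,0],"translation":[0.175,-0.05,0],"hand":0.085},{"rot":[0,0,0],"translation":[0.22,-0.062,0],"hand":0.085},{"rot":[0,0,0],"translation":[0.265,-0.075,0],"hand":0.085},{"rot":[0,0,0],"translation":[0.31,-0.088,0],"hand":0.085},{"rot":[0,0,0],"translation":[0.355,-0.101,0],"hand":0.085},{"rot":[0,0,0],"translation":[0.4,-0.113,0],"hand":0.085},{"rot":[0,0,0],"translation":[0.435,-0.123,0],"hand":0.085},{"rot":[0,0,0],"translation":[0.4575,-0.1295,0],"hand":0.085},{"rot":[0,0,0],"translation":[0.4575,-0.1295,0],"hand":0.085},{"rot":[0,0,0],"translation":[0.4575,-0.1295,0.02],"hand":0.085},{"rot":[0,0,0],"translation":[0.4575,-0.1295,0.05],"hand":0.085}]}}

```text
time_s: 20.23
position: [0.6194, -0.1024, 0.2501]
ee_rot: [-0.0, 0.708, -0.706, -0.0]
ft_force: [-0.3, 0.3, -0.2]
opening: 0.997
```

Run:
```python
from h import *
delta([.6215,-.103,.152])
p=env.snapshot("wrist"); save(p,"w8.png")
```

```text
t 20.23 pos [ 0.6194 -0.1024  0.2501] open 0.0851 F [-0.3  0.3 -0.2] tilt 0.05 | delta [ 0.0006 -0.002   0.0981] rot [-0.03  0.04  0.13]
```

View pics/w8.png

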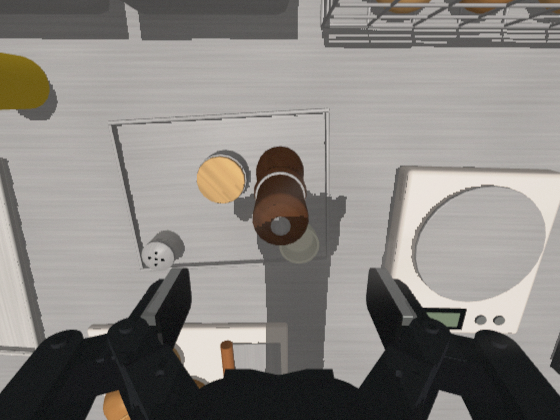

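Mill centred between the jaws (knob at (281,226)). Descend and grip.

>>> {"api": "move_arm", "payload": {"deltas": [{"rot":[0,0,0],"translation":[0,-0.001,0.03],"hand":0.085},{"rot":[0,0,0],"translation":[0,-0.001,0.06],"hand":0.085},{"rot":[0,0,0],"translation":[0,-0.001,0.085],"hand":0.085},{"rot":[0,0,0],"translation":[0,-0.001,0.096],"hand":0.085},{"rot":[0,0,0],"translation":[0,-0.001,0.096],"hand":0.085},{"rot":[0,0,0],"translation":[0,-0.001,0.096],"hand":0.06},{"rot":[0,0,0],"translation":[0,-0.001,0.096],"hand":0.05},{"rot":[0,0,0],"translation":[0,-0.001,0.096],"hand":0.045},{"rot":[0,0,0],"translation":[0,-0.001,0.096],"hand":0.041},{"rot":[0,0,0],"translation":[0,-0.001,0.096],"hand":0.036},{"rot":[0,0,0],"translation":[0,-0.001,0.096],"hand":0.02},{"rot":[0,0,0],"translation":[0,-0.001,0.096],"hand":0.02},{"rot":[0,0,0],"translation":[0,-0.001,0.096],"hand":0.02},{"rot":[0,0,0],"translation":[0,-0.001,0.096],"hand":0.02}]}}

```text
time_s: 22.02
position: [0.6209, -0.1039, 0.1555]
ee_rot: [-0.0, 0.707, -0.707, 0.0]
ft_force: [-0.3, 0.4, 5.8]
opening: 0.464
```

Run:
```python
from h import *
delta([.406,.366,.152])
```

```text
t 22.02 pos [ 0.6209 -0.1039  0.1555] open 0.0396 F [-0.3  0.4  5.8] tilt 0.06 | delta [-0.4701  0.2145  0.0033] rot [-0.06  0.    0.05]
```

>>> {"api": "move_arm", "payload": {"deltas": [{"rot":[0,0,0],"translation":[0,0,-0.02],"hand":0.02},{"rot":[0,0,0],"translation":[0,0,-0.05],"hand":0.02},{"rot":[0,0,0],"translation":[0,0,-0.08],"hand":0.02},{"rot":[0,0,0],"translation":[-0.015,0.009,-0.09],"hand":0.02},{"rot":[0,0,0],"translation":[-0.04,0.0245,-0.09],"hand":0.02},{"rot":[0,0,0],"translation":[-0.07,0.043,-0.09],"hand":0.02},{"rot":[0,0,0],"translation":[-0.1,0.061,-0.09],"hand":0.02},{"rot":[0,0,0],"translation":[-0.13,0.08,-0.09],"hand":0.02},{"rot":[0,0,0],"translation":[-0.16,0.098,-0.09],"hand":0.02},{"rot":[0,0,0],"translation":[-0.19,0.116,-0.09],"hand":0.02},{"rot":[0,0,0],"translation":[-0.22,0.135,-0.09],"hand":0.02},{"rot":[0,0,0],"translation":[-0.25,0.153,-0.09],"hand":0.02},{"rot":[0,0,0],"translation":[-0.28,0.172,-0.09],"hand":0.02},{"rot":[0,0,0],"translation":[-0.31,0.19,-0.09],"hand":0.02},{"rot":[0,0,0],"translation":[-0.335,0.205,-0.09],"hand":0.02},{"rot":[0,0,0],"translation":[-0.35,0.2145,-0.09],"hand":0.02},{"rot":[0,0,0],"translation":[-0.35,0.2145,-0.09],"hand":0.02}]}}

```text
time_s: 24.15
position: [0.4035, 0.2467, 0.244]
ee_rot: [0.001, 0.709, -0.705, -0.0]
ft_force: [-0.1, -0.2, -4.0]
opening: 0.459
```

Run:
```python
from h import *
delta([.406,.366,.1555])
```

```text
t 24.15 pos [0.4035 0.2467 0.244 ] open 0.0392 F [-0.1 -0.2 -4. ] tilt 0.1 | delta [-0.1193 -0.0031  0.0884] rot [ 0.1  -0.03  0.26]
```

>>> {"api": "move_arm", "payload": {"deltas": [{"rot":[0,0,0],"translation":[-0.02,0,0],"hand":0.02},{"rot":[0,0,0],"translation":[-0.045,0,0],"hand":0.02},{"rot":[0,0,0],"translation":[-0.07,0,0],"hand":0.02},{"rot":[0,0,0],"translation":[-0.095,0,0],"hand":0.02},{"rot":[0,0,0],"translation":[-0.112,0,0],"hand":0.02},{"rot":[0,0,0],"translation":[-0.119,0,0],"hand":0.02},{"rot":[0,0,0],"translation":[-0.119,0,0.015],"hand":0.02},{"rot":[0,0,0],"translation":[-0.119,0,0.04],"hand":0.02},{"rot":[0,0,0],"translation":[-0.119,0,0.062],"hand":0.02},{"rot":[0,0,0],"translation":[-0.119,0,0.077],"hand":0.02},{"rot":[0,0,0],"translation":[-0.119,0,0.084],"hand":0.02},{"rot":[0,0,0],"translation":[-0.119,0,0.0875],"hand":0.02},{"rot":[0,0,0],"translation":[-0.119,0,0.089],"hand":0.02},{"rot":[0,0,0],"translation":[-0.119,0,0.089],"hand":0.02}]}}

```text
time_s: 25.9
position: [0.4057, 0.3649, 0.1562]
ee_rot: [-0.0, 0.707, -0.707, -0.0]
ft_force: [-0.4, 0.6, -3.5]
opening: 0.463
```

Run:
```python
from h import *
delta([.406,.366,.1555])
p=env.snapshot("scene"); save(p,"s9.png",(190,60,520,330),2.2)
```

```text
t 25.9 pos [0.4057 0.3649 0.1562] open 0.0395 F [-0.4  0.6 -3.5] tilt 0.04 | delta [-0.0011 -0.0003  0.0007] rot [-0.03  0.03  0.05]
```

View pics/s9.png

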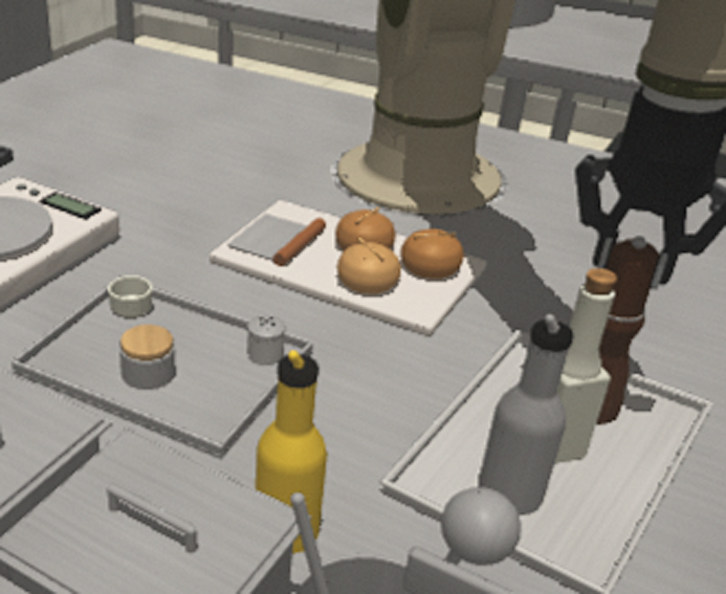

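>>> {"api": "move_arm", "payload": {"deltas": [{"rot":[0,0,0],"translation":[0,0,0.001],"hand":0.02},{"rot":[0,0,0],"translation":[0,0,0.0015],"hand":0.02},{"rot":[0,0,0],"translation":[0,0,0.0015],"hand":0.02}]}}

```text
time_s: 26.32
position: [0.406, 0.3652, 0.1555]
ee_rot: [-0.001, 0.707, -0.707, 0.0]
ft_force: [-2.0, -1.2, 7.5]
opening: 0.46
```

>>> {"api": "move_arm", "payload": {"deltas": [{"rot":[0,0,0],"translation":[0,0,-0.0007],"hand":0.045},{"rot":[0,0,0],"translation":[0,0,-0.0007],"hand":0.06},{"rot":[0,0,0],"translation":[0,0,-0.0007],"hand":0.075},{"rot":[0,0,0],"translation":[0,0,-0.0007],"hand":0.085},{"rot":[0,0,0],"translation":[0,0,-0.0007],"hand":0.085},{"rot":[0,0,0],"translation":[0,0,-0.02],"hand":0.085},{"rot":[0,0,0],"translation":[0,0,-0.06],"hand":0.085},{"rot":[0,0,0],"translation":[0,0,-0.11],"hand":0.085},{"rot":[0,0,0],"translation":[0,0,-0.145],"hand":0.085},{"rot":[0,0,0],"translation":[0,0,-0.145],"hand":0.085}]}}

```text
time_s: 27.58
position: [0.4064, 0.3656, 0.302]
ee_rot: [-0.003, 0.707, -0.707, -0.0]
ft_force: [-0.4, 0.1, -1.4]
opening: 0.994
```

Run:
```python
from h import *
p=env.snapshot("top"); save(p,"t10.png",(80,160,380,330),2.6)
print([(d["position"],d["p"]) for l in ["salt_pot"] for d in env.tip_of(p,l)+env.spot_in(p,l)])
for d in env.silhouettes(p,"salt_pot")[:1]:
    m=d["pixels"]; print(m.sum(), np.argwhere(m).mean(0))
p=env.snapshot("scene")
print([(d["position"],d["p"]) for l in ["salt_pot"] for d in env.tip_of(p,l)])
delta([.617,-.036,.30])
```

```text
[([0.617, -0.0361, 0.0033], 0.59), ([0.6115, -0.0357, 0.0506], 0.62), ([0.4812, 0.3318, 0.0047], 0.38)]
480 [208.66666667 302.25416667]
[([0.6162, -0.0332, 0.0049], 0.64)]
t 27.88 pos [0.4052 0.3644 0.298 ] open 0.0852 F [-0.3  0.  -0.1] tilt 0.13 | delta [ 0.4006 -0.2114 -0.0017] rot [ 0.09 -0.09  0.06]
```

View pics/t10.png

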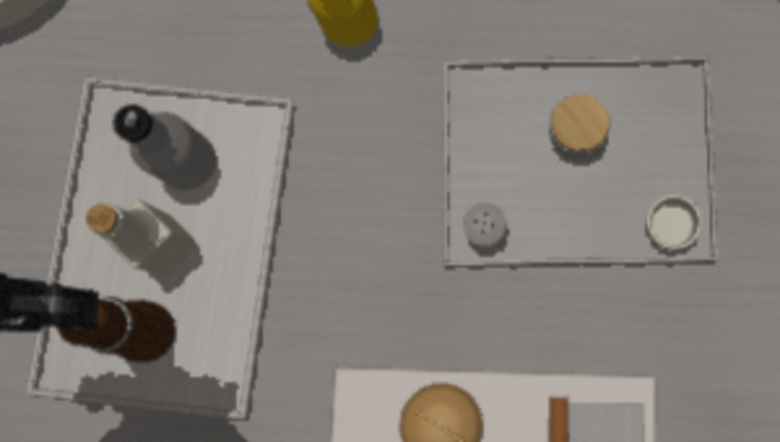

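>>> {"api": "move_arm", "payload": {"deltas": [{"rot":[0,0,0],"translation":[0.035,-0.0185,0],"hand":0.085},{"rot":[0,0,0],"translation":[0.075,-0.04,0],"hand":0.085},{"rot":[0,0,0],"translation":[0.115,-0.061,0],"hand":0.085},{"rot":[0,0,0],"translation":[0.155,-0.082,0],"hand":0.085},{"rot":[0,0,0],"translation":[0.195,-0.103,0],"hand":0.085},{"rot":[0,0,0],"translation":[0.235,-0.124,0],"hand":0.085},{"rot":[0,0,0],"translation":[0.275,-0.145,0],"hand":0.085},{"rot":[0,0,0],"translation":[0.315,-0.166,0],"hand":0.085},{"rot":[0,0,0],"translation":[0.355,-0.187,0.02],"hand":0.085},{"rot":[0,0,0],"translation":[0.385,-0.203,0.05],"hand":0.085},{"rot":[0,0,0],"translation":[0.4,-0.211,0.08],"hand":0.085},{"rot":[0,0,0],"translation":[0.4,-0.211,0.12],"hand":0.085},{"rot":[0,0,0],"translation":[0.4,-0.211,0.16],"hand":0.085},{"rot":[0,0,0],"translation":[0.4,-0.211,0.18],"hand":0.085},{"rot":[0,0,0],"translation":[0.4,-0.211,0.18],"hand":0.085}]}}

```text
time_s: 29.75
position: [0.6156, -0.035, 0.1169]
ee_rot: [0.002, 0.708, -0.707, -0.002]
ft_force: [0.4, 0.1, 0.3]
opening: 0.999
```

Run:
```python
from h import *
delta([.6165,-.0355,.013])
p=env.snapshot("wrist"); save(p,"w11.png")
```

```text
t 29.75 pos [ 0.6156 -0.035   0.1169] open 0.0853 F [0.4 0.1 0.3] tilt 0.26 | delta [ 0.0005 -0.0014  0.1039] rot [ 0.26 -0.01  0.07]
```

View pics/w11.png

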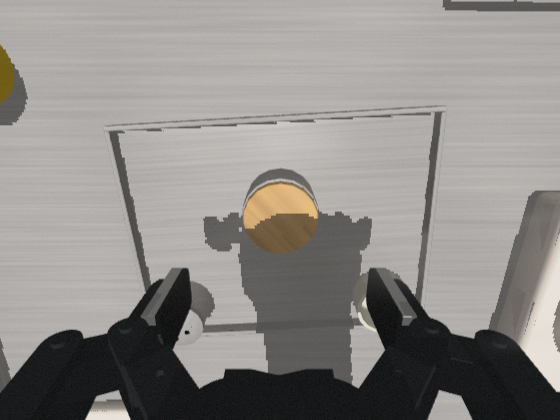

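>>> {"api": "move_arm", "payload": {"deltas": [{"rot":[0.25,0,0],"translation":[0.0005,-0.001,0.02],"hand":0.085},{"rot":[0.25,0,0],"translation":[0.0005,-0.001,0.045],"hand":0.085},{"rot":[0.25,0,0],"translation":[0.0005,-0.001,0.07],"hand":0.085},{"rot":[0.25,0,0],"translation":[0.0005,-0.001,0.09],"hand":0.085},{"rot":[0.25,0,0],"translation":[0.0005,-0.001,0.103],"hand":0.085},{"rot":[0.25,0,0],"translation":[0.0005,-0.001,0.103],"hand":0.085},{"rot":[0.25,0,0],"translation":[0.0005,-0.001,0.103],"hand":0.07},{"rot":[0.25,0,0],"translation":[0.0005,-0.001,0.103],"hand":0.064},{"rot":[0.25,0,0],"translation":[0.0005,-0.001,0.103],"hand":0.06},{"rot":[0.25,0,0],"translation":[0.0005,-0.001,0.103],"hand":0.057},{"rot":[0.25,0,0],"translation":[0.0005,-0.001,0.103],"hand":0.05},{"rot":[0.25,0,0],"translation":[0.0005,-0.001,0.103],"hand":0.04},{"rot":[0.25,0,0],"translation":[0.0005,-0.001,0.103],"hand":0.04},{"rot":[0.25,0,0],"translation":[0.0005,-0.001,0.103],"hand":0.04}], "newtons": 40}}

```text
time_s: 31.55
position: [0.6182, -0.0356, 0.0171]
ee_rot: [-0.002, 0.707, -0.707, 0.002]
ft_force: [-0.6, -0.6, 8.2]
opening: 0.665
```

Run:
```python
from h import *
delta([.534,-.346,.014])
p=env.snapshot("scene"); save(p,"s12.png",(190,100,340,260),3.5)
```

```text
t 31.55 pos [ 0.6182 -0.0356  0.0171] open 0.0568 F [-0.6 -0.6  8.2] tilt 0.3 | delta [0.3103 0.0845 0.0027] rot [-0.3  -0.    0.05]
```

View pics/s12.png

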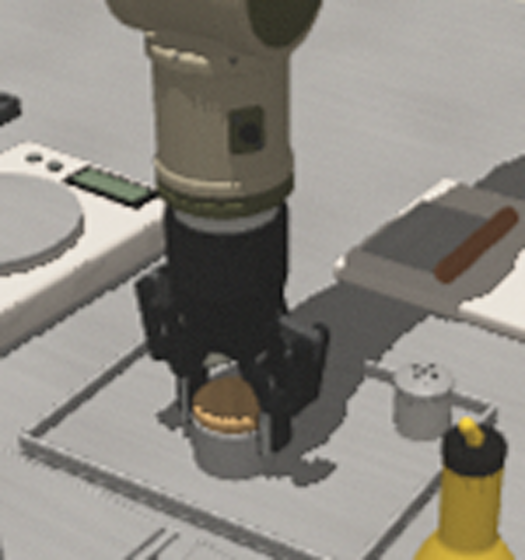

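>>> {"api": "move_arm", "payload": {"deltas": [{"rot":[0,0,0],"translation":[0,0,-0.02],"hand":0.04},{"rot":[0,0,0],"translation":[0,0,-0.05],"hand":0.04},{"rot":[0,0,0],"translation":[0,0,-0.08],"hand":0.04},{"rot":[0,0,0],"translation":[0.015,0.004,-0.095],"hand":0.04},{"rot":[0,0,0],"translation":[0.04,0.011,-0.095],"hand":0.04},{"rot":[0,0,0],"translation":[0.075,0.02,-0.095],"hand":0.04},{"rot":[0,0,0],"translation":[0.11,0.029,-0.095],"hand":0.04},{"rot":[0,0,0],"translation":[0.145,0.039,-0.095],"hand":0.04},{"rot":[0,0,0],"translation":[0.18,0.048,-0.095],"hand":0.04},{"rot":[0,0,0],"translation":[0.215,0.057,-0.095],"hand":0.04},{"rot":[0,0,0],"translation":[0.25,0.067,-0.095],"hand":0.04},{"rot":[0,0,0],"translation":[0.28,0.075,-0.095],"hand":0.04},{"rot":[0,0,0],"translation":[0.3,0.08,-0.095],"hand":0.04},{"rot":[0,0,0],"translation":[0.31,0.083,-0.095],"hand":0.04},{"rot":[0,0,0],"translation":[0.31,0.083,-0.095],"hand":0.04},{"rot":[0,0,0],"translation":[0.31,0.083,-0.085],"hand":0.04},{"rot":[0,0,0],"translation":[0.31,0.083,-0.072],"hand":0.04},{"rot":[0,0,0],"translation":[0.31,0.083,-0.065],"hand":0.04},{"rot":[0,0,0],"translation":[0.31,0.083,-0.065],"hand":0.04}]}}

```text
time_s: 33.98
position: [0.5346, -0.345, 0.0798]
ee_rot: [-0.001, 0.708, -0.707, 0.001]
ft_force: [-1.1, -0.9, -1.3]
opening: 0.662
```

Run:
```python
from h import *
delta([.5355,-.346,.067])
p=env.snapshot("top"); save(p,"t13.png",(360,180,500,320),5)
for d in env.tip_of(p,"scale_plate")+env.tip_of(p,"salt_pot"): print(d)
p=env.snapshot("scene"); save(p,"s13.png",(120,50,320,220),4)
```

```text
t 33.98 pos [ 0.5346 -0.345   0.0798] open 0.0565 F [-1.1 -0.9 -1.3] tilt 0.17 | delta [ 0.001  -0.0008  0.0128] rot [-0.16  0.05  0.09]
{'position': [0.5327, -0.3452, 0.0579], 'p': 0.56}
{'position': [0.5322, -0.3441, 0.0682], 'p': 0.62}
```

View pics/t13.png

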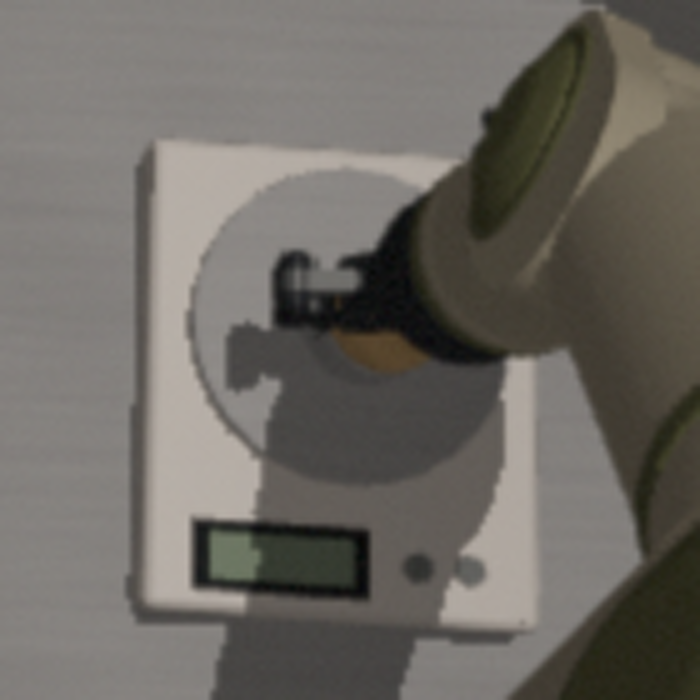

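View pics/s13.png

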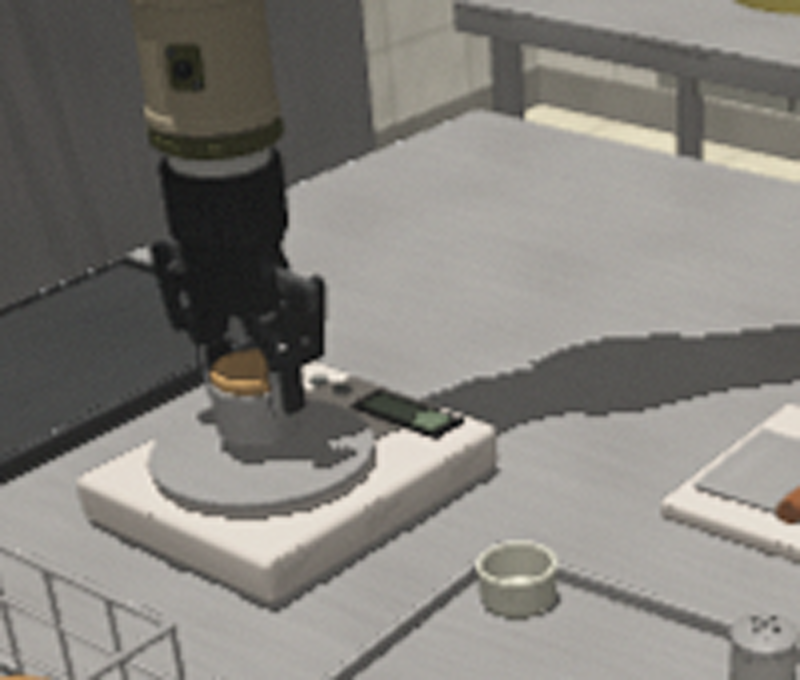

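Well centred; lower the last ~13 mm.

>>> {"api": "move_arm", "payload": {"deltas": [{"rot":[0,0,0],"translation":[0.001,-0.001,0.005],"hand":0.04},{"rot":[0,0,0],"translation":[0.001,-0.001,0.009],"hand":0.04},{"rot":[0,0,0],"translation":[0.001,-0.001,0.011],"hand":0.04},{"rot":[0,0,0],"translation":[0.001,-0.001,0.012],"hand":0.04},{"rot":[0,0,0],"translation":[0.001,-0.001,0.012],"hand":0.04}]}}

```text
time_s: 34.8
position: [0.536, -0.3466, 0.0688]
ee_rot: [-0.001, 0.707, -0.707, 0.001]
ft_force: [0.6, -0.4, -2.0]
opening: 0.664
```

>>> {"api": "move_arm", "payload": {"deltas": [{"rot":[0,0,0],"translation":[0,0,0.001],"hand":0.04},{"rot":[0,0,0],"translation":[0,0,0.002],"hand":0.04},{"rot":[0,0,0],"translation":[0,0,0.002],"hand":0.04}]}}

```text
time_s: 35.17
position: [0.5361, -0.3467, 0.0672]
ee_rot: [-0.002, 0.707, -0.707, 0.002]
ft_force: [-0.7, 0.9, 3.1]
opening: 0.661
```

>>> {"api": "move_arm", "payload": {"deltas": [{"rot":[0,0,0],"translation":[0,0,0],"hand":0.062},{"rot":[0,0,0],"translation":[0,0,0],"hand":0.075},{"rot":[0,0,0],"translation":[0,0,0],"hand":0.085},{"rot":[0,0,0],"translation":[0,0,0],"hand":0.085},{"rot":[0,0,0],"translation":[0,0,0],"hand":0.085},{"rot":[0,0,0],"translation":[0,0,-0.02],"hand":0.085},{"rot":[0,0,0],"translation":[0,0,-0.06],"hand":0.085},{"rot":[0,0,0],"translation":[0,0,-0.11],"hand":0.085},{"rot":[0,0,0],"translation":[0,0,-0.16],"hand":0.085},{"rot":[0,0,0],"translation":[0,0,-0.21],"hand":0.085},{"rot":[0,0,0],"translation":[0,0,-0.235],"hand":0.085},{"rot":[0,0,0],"translation":[0,0,-0.235],"hand":0.085}]}}

```text
time_s: 36.67
position: [0.5357, -0.347, 0.3058]
ee_rot: [-0.002, 0.707, -0.707, 0.004]
ft_force: [-0.7, 1.0, -0.8]
opening: 0.994
```

Run:
```python
from h import *
delta([.406,.3655,.302])
p=env.snapshot("scene"); save(p,"s14.png",(120,50,320,220),4)
for n in ("salt_pot","scale_plate"):
  for d in env.tip_of(p,n): print(n,d)
p=env.snapshot("top"); save(p,"t14.png",(360,180,500,320),5)
for n in ("salt_pot","scale_plate"):
  for d in env.tip_of(p,n): print(n,d)
```

```text
t 36.67 pos [ 0.5357 -0.347   0.3058] open 0.0849 F [-0.7  1.  -0.8] tilt 0.55 | delta [-7.126e-01  1.291e-01  6.000e-04] rot [-0.52 -0.16  0.05]
salt_pot {'position': [0.5352, -0.3468, 0.0559], 'p': 0.56}
scale_plate {'position': [0.5369, -0.3485, 0.0547], 'p': 0.8}
scale_plate {'position': [0.5901, -0.0368, -0.0005], 'p': 0.19}
scale_plate {'position': [0.535, -0.3463, 0.0578], 'p': 0.95}
scale_plate {'position': [0.5889, -0.0358, 0.0002], 'p': 0.57}
```

View pics/s14.png

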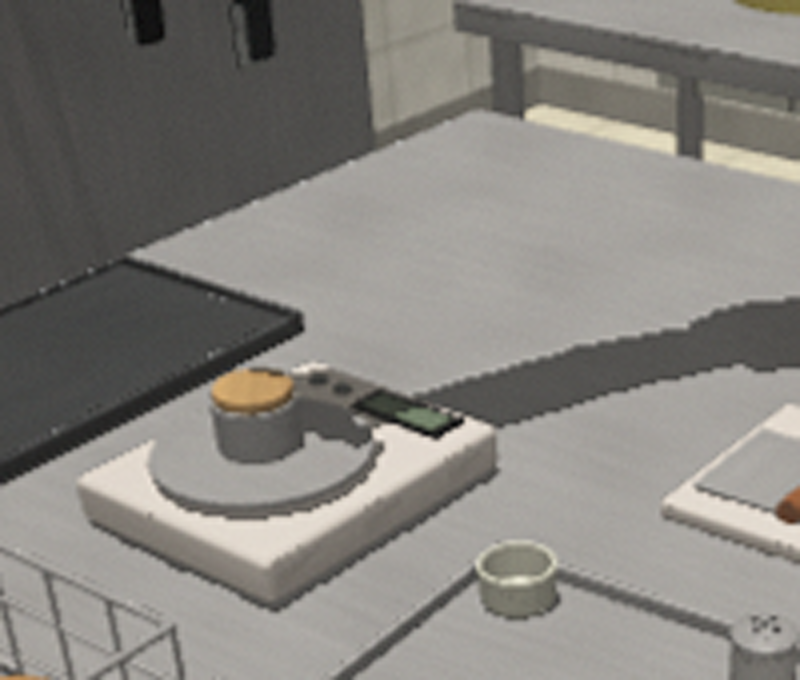

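View pics/t14.png

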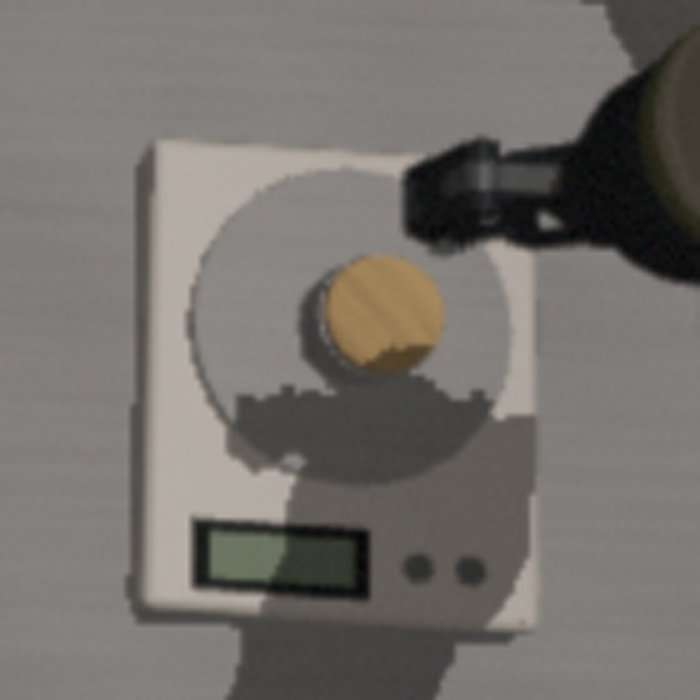

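>>> {"api": "move_arm", "payload": {"deltas": [{"rot":[0,0,0],"translation":[-0.03,0.0055,0],"hand":0.085},{"rot":[0,0,0],"translation":[-0.07,0.013,0],"hand":0.085},{"rot":[0,0,0],"translation":[-0.11,0.02,0],"hand":0.085},{"rot":[0,0,0],"translation":[-0.15,0.027,0],"hand":0.085},{"rot":[0,0,0],"translation":[-0.19,0.034,0],"hand":0.085},{"rot":[0,0,0],"translation":[-0.23,0.042,0],"hand":0.085},{"rot":[0,0,0],"translation":[-0.27,0.049,0],"hand":0.085},{"rot":[0,0,0],"translation":[-0.31,0.056,0],"hand":0.085},{"rot":[0,0,0],"translation":[-0.35,0.063,0],"hand":0.085},{"rot":[0,0,0],"translation":[-0.39,0.071,0],"hand":0.085},{"rot":[0,0,0],"translation":[-0.43,0.078,0],"hand":0.085},{"rot":[0,0,0],"translation":[-0.47,0.085,0],"hand":0.085},{"rot":[0,0,0],"translation":[-0.51,0.092,0],"hand":0.085},{"rot":[0,0,0],"translation":[-0.55,0.1,0],"hand":0.085},{"rot":[0,0,0],"translation":[-0.59,0.107,0],"hand":0.085},{"rot":[0,0,0],"translation":[-0.63,0.114,0],"hand":0.085},{"rot":[0,0,0],"translation":[-0.67,0.121,0],"hand":0.085},{"rot":[0,0,0],"translation":[-0.7,0.127,0],"hand":0.085},{"rot":[0,0,0],"translation":[-0.7125,0.129,0],"hand":0.085},{"rot":[0,0,0],"translation":[-0.7125,0.129,0],"hand":0.085}]}}

```text
time_s: 39.48
position: [0.4051, 0.3657, 0.3008]
ee_rot: [-0.001, 0.708, -0.706, 0.002]
ft_force: [-0.1, -0.7, -0.3]
opening: 0.994
```

Run:
```python
from h import *
delta([.406,.3655,.1545])
p=env.snapshot("wrist"); save(p,"w15.png")
p=env.snapshot("scene"); 
for n in ("salt_pot","pepper_mill"):
  for d in env.tip_of(p,n): print(n,d)
```

```text
t 39.48 pos [0.4051 0.3657 0.3008] open 0.0848 F [-0.1 -0.7 -0.3] tilt 0.21 | delta [ 1.000e-04 -3.000e-04  1.463e-01] rot [-0.2  -0.05  0.11]
salt_pot {'position': [0.5356, -0.3457, 0.056], 'p': 0.66}
pepper_mill {'position': [0.407, 0.3655, 0.0018], 'p': 0.9}
```

View pics/w15.png

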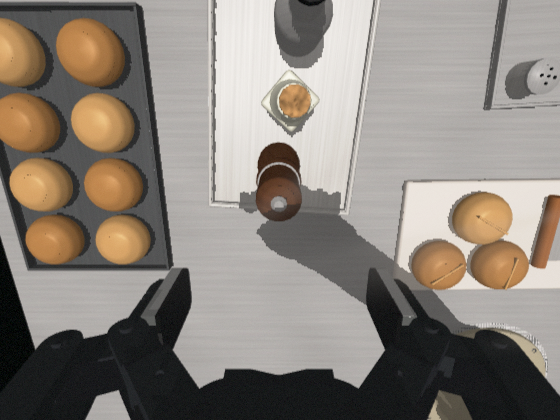

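>>> {"api": "move_arm", "payload": {"deltas": [{"rot":[0,0,0],"translation":[0,0,0.03],"hand":0.085},{"rot":[0,0,0],"translation":[0,0,0.06],"hand":0.085},{"rot":[0,0,0],"translation":[0,0,0.09],"hand":0.085},{"rot":[0,0,0],"translation":[0,0,0.12],"hand":0.085},{"rot":[0,0,0],"translation":[0,0,0.138],"hand":0.085},{"rot":[0,0,0],"translation":[0,0,0.146],"hand":0.085},{"rot":[0,0,0],"translation":[0,0,0.146],"hand":0.085},{"rot":[0,0,0],"translation":[0,0,0.146],"hand":0.06},{"rot":[0,0,0],"translation":[0,0,0.146],"hand":0.05},{"rot":[0,0,0],"translation":[0,0,0.146],"hand":0.045},{"rot":[0,0,0],"translation":[0,0,0.146],"hand":0.041},{"rot":[0,0,0],"translation":[0,0,0.146],"hand":0.036},{"rot":[0,0,0],"translation":[0,0,0.146],"hand":0.02},{"rot":[0,0,0],"translation":[0,0,0.146],"hand":0.02},{"rot":[0,0,0],"translation":[0,0,0.146],"hand":0.02},{"rot":[0,0,0],"translation":[0,0,0.146],"hand":0.02}], "newtons": 50}}

```text
time_s: 41.68
position: [0.4061, 0.3659, 0.156]
ee_rot: [-0.002, 0.707, -0.707, 0.002]
ft_force: [-0.8, -1.9, 7.6]
opening: 0.462
```

Run:
```python
from h import *
delta([.6212,-.1039,.1555])
```

```text
t 41.67 pos [0.4061 0.3659 0.156 ] open 0.0394 F [-0.8 -1.9  7.6] tilt 0.28 | delta [ 0.4699 -0.2147  0.0014] rot [-0.28  0.02  0.04]
```

>>> {"api": "move_arm", "payload": {"deltas": [{"rot":[0,0,0],"translation":[0,0,-0.02],"hand":0.02},{"rot":[0,0,0],"translation":[0,0,-0.05],"hand":0.02},{"rot":[0,0,0],"translation":[0,0,-0.08],"hand":0.02},{"rot":[0,0,0],"translation":[0.015,0,-0.09],"hand":0.02},{"rot":[0,0,0],"translation":[0.04,0,-0.09],"hand":0.02},{"rot":[0,0,0],"translation":[0.07,0,-0.09],"hand":0.02},{"rot":[0,0,0],"translation":[0.1,0,-0.09],"hand":0.02},{"rot":[0,0,0],"translation":[0.12,-0.01,-0.09],"hand":0.02},{"rot":[0,0,0],"translation":[0.15,-0.025,-0.09],"hand":0.02},{"rot":[0,0,0],"translation":[0.18,-0.04,-0.09],"hand":0.02},{"rot":[0,0,0],"translation":[0.21,-0.057,-0.09],"hand":0.02},{"rot":[0,0,0],"translation":[0.24,-0.075,-0.09],"hand":0.02},{"rot":[0,0,0],"translation":[0.27,-0.093,-0.09],"hand":0.02},{"rot":[0,0,0],"translation":[0.3,-0.111,-0.09],"hand":0.02},{"rot":[0,0,0],"translation":[0.33,-0.129,-0.09],"hand":0.02},{"rot":[0,0,0],"translation":[0.36,-0.148,-0.09],"hand":0.02},{"rot":[0,0,0],"translation":[0.39,-0.167,-0.09],"hand":0.02},{"rot":[0,0,0],"translation":[0.42,-0.185,-0.09],"hand":0.02},{"rot":[0,0,0],"translation":[0.445,-0.2,-0.09],"hand":0.02},{"rot":[0,0,0],"translation":[0.4625,-0.21,-0.09],"hand":0.02}]}}

```text
time_s: 44.18
position: [0.6145, -0.0994, 0.2445]
ee_rot: [0.0, -0.707, 0.708, -0.001]
ft_force: [0.8, -0.1, -4.2]
opening: 0.465
```

Run:
```python
from h import *
delta([.6212,-.1039,.1555])
```

```text
t 44.17 pos [ 0.6145 -0.0994  0.2445] open 0.0397 F [ 0.8 -0.1 -4.2] tilt 0.07 | delta [ 0.0044 -0.0067  0.089 ] rot [-0.06 -0.03 -0.08]
```

>>> {"api": "move_arm", "payload": {"deltas": [{"rot":[0,0,0],"translation":[0.003,-0.003,0.0],"hand":0.02},{"rot":[0,0,0],"translation":[0.0055,-0.006,0.01],"hand":0.02},{"rot":[0,0,0],"translation":[0.0055,-0.006,0.03],"hand":0.02},{"rot":[0,0,0],"translation":[0.0055,-0.006,0.055],"hand":0.02},{"rot":[0,0,0],"translation":[0.0055,-0.006,0.07],"hand":0.02},{"rot":[0,0,0],"translation":[0.0055,-0.006,0.08],"hand":0.02},{"rot":[0,0,0],"translation":[0.0055,-0.006,0.08],"hand":0.02},{"rot":[0,0,0],"translation":[0.0055,-0.006,0.08],"hand":0.02}]}}

```text
time_s: 45.18
position: [0.6228, -0.102, 0.1669]
ee_rot: [-0.002, 0.707, -0.707, 0.002]
ft_force: [0.8, -0.6, -3.3]
opening: 0.461
```

Run:
```python
from h import *
delta([.6212,-.1039,.1555])
```

```text
t 45.17 pos [ 0.6228 -0.102   0.1669] open 0.0394 F [ 0.8 -0.6 -3.3] tilt 0.31 | delta [0.0019 0.0017 0.0114] rot [-0.31 -0.    0.05]
```

>>> {"api": "move_arm", "payload": {"deltas": [{"rot":[0,0,0],"translation":[0.002,0.0015,0.003],"hand":0.02},{"rot":[0,0,0],"translation":[0.002,0.0015,0.007],"hand":0.02},{"rot":[0,0,0],"translation":[0.002,0.0015,0.01],"hand":0.02},{"rot":[0,0,0],"translation":[0.002,0.0015,0.0115],"hand":0.02},{"rot":[0,0,0],"translation":[0.002,0.0015,0.0125],"hand":0.02},{"rot":[0,0,0],"translation":[0.002,0.0015,0.0125],"hand":0.02}]}}

```text
time_s: 45.92
position: [0.6221, -0.1041, 0.1561]
ee_rot: [-0.003, 0.707, -0.707, 0.003]
ft_force: [-3.8, 0.8, 16.9]
opening: 0.462
```

Run:
```python
from h import *
delta([.6212,-.1039,.1555])
```

```text
t 45.92 pos [ 0.6221 -0.1041  0.1561] open 0.0395 F [-3.8  0.8 16.9] tilt 0.44 | delta [-0.0002  0.0009  0.0006] rot [-0.44 -0.03  0.05]
```

>>> {"api": "move_arm", "payload": {"deltas": [{"rot":[0,0,0],"translation":[0,0,-0.001],"hand":0.02},{"rot":[0,0,0],"translation":[0,0,-0.001],"hand":0.045},{"rot":[0,0,0],"translation":[0,0,-0.001],"hand":0.06},{"rot":[0,0,0],"translation":[0,0,-0.001],"hand":0.075},{"rot":[0,0,0],"translation":[0,0,-0.001],"hand":0.085},{"rot":[0,0,0],"translation":[0,0,-0.001],"hand":0.085},{"rot":[0,0,0],"translation":[0,0,-0.02],"hand":0.085},{"rot":[0,0,0],"translation":[0,0,-0.06],"hand":0.085},{"rot":[0,0,0],"translation":[0,0,-0.11],"hand":0.085},{"rot":[0,0,0],"translation":[0,0,-0.148],"hand":0.085},{"rot":[0,0,0],"translation":[0,0,-0.148],"hand":0.085}]}}

```text
time_s: 47.3
position: [0.6217, -0.1041, 0.3051]
ee_rot: [-0.003, 0.707, -0.707, 0.004]
ft_force: [0.2, -0.5, -0.7]
opening: 0.995
```

Run:
```python
from h import *
delta([.490,.354,.302])
p=env.snapshot("scene"); save(p,"s16.png",(190,60,520,330),2.2)
for n in ("pepper_mill","vinegar_bottle"):
  for d in env.tip_of(p,n): print(n,d)
```

```text
t 47.3 pos [ 0.6217 -0.1041  0.3051] open 0.085 F [ 0.2 -0.5 -0.7] tilt 0.58 | delta [-0.4582  0.1313  0.0015] rot [-0.58 -0.03  0.05]
pepper_mill {'position': [0.6253, -0.1009, 0.0008], 'p': 0.67}
vinegar_bottle {'position': [0.4889, 0.3566, 0.0017], 'p': 0.84}
```

View pics/s16.png

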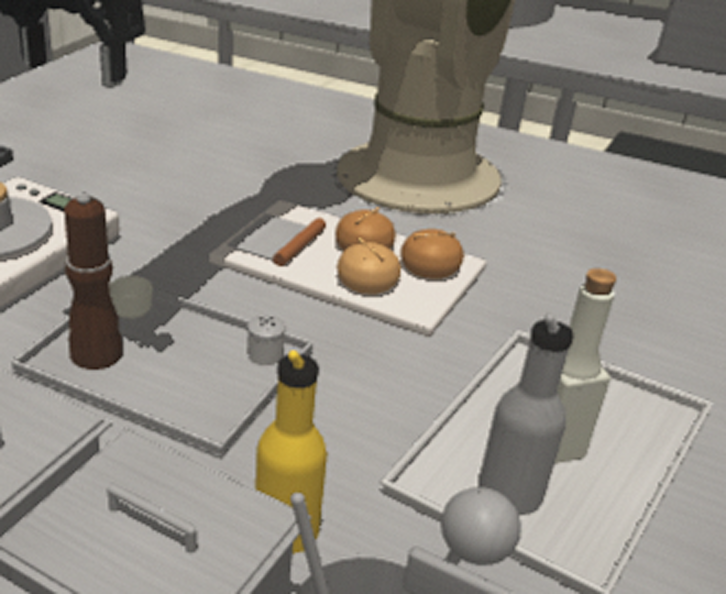

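>>> {"api": "move_arm", "payload": {"deltas": [{"rot":[0,0,0],"translation":[-0.035,0.01,0],"hand":0.085},{"rot":[-0.2,0,0],"translation":[-0.08,0.023,0],"hand":0.085},{"rot":[-0.3,0,0],"translation":[-0.125,0.036,0],"hand":0.085},{"rot":[-0.3,0,0],"translation":[-0.17,0.049,0],"hand":0.085},{"rot":[-0.3,0,0],"translation":[-0.215,0.062,0],"hand":0.085},{"rot":[-0.3,0,0],"translation":[-0.26,0.0745,0],"hand":0.085},{"rot":[-0.3,0,0],"translation":[-0.305,0.0875,0],"hand":0.085},{"rot":[-0.3,0,0],"translation":[-0.35,0.1,0],"hand":0.085},{"rot":[-0.3,0,0],"translation":[-0.39,0.112,0],"hand":0.085},{"rot":[-0.3,0,0],"translation":[-0.425,0.122,0],"hand":0.085},{"rot":[-0.3,0,0],"translation":[-0.45,0.129,0],"hand":0.085},{"rot":[-0.3,0,0],"translation":[-0.4582,0.1313,0],"hand":0.085},{"rot":[-0.3,0,0],"translation":[-0.4582,0.1313,0],"hand":0.085},{"rot":[-0.3,0,0],"translation":[-0.4582,0.1313,0.02],"hand":0.085},{"rot":[-0.3,0,0],"translation":[-0.4582,0.1313,0.05],"hand":0.085},{"rot":[-0.3,0,0],"translation":[-0.4582,0.1313,0.05],"hand":0.085}]}}

```text
time_s: 49.45
position: [0.4885, 0.3515, 0.2493]
ee_rot: [-0.003, -0.707, 0.707, 0.0]
ft_force: [0.6, 0.5, -0.4]
opening: 0.992
```

Run:
```python
from h import *
delta([.490,.354,.153])
```

```text
t 49.45 pos [0.4885 0.3515 0.2493] open 0.0847 F [ 0.6  0.5 -0.4] tilt 0.3 | delta [-0.0028 -0.0018  0.0963] rot [ 0.23 -0.19 -0.05]
```

>>> {"api": "move_arm", "payload": {"deltas": [{"rot":[0,0,0],"translation":[-0.002,-0.001,0.03],"hand":0.085},{"rot":[0,0,0],"translation":[-0.002,-0.001,0.06],"hand":0.085},{"rot":[0,0,0],"translation":[-0.002,-0.001,0.085],"hand":0.085},{"rot":[0,0,0],"translation":[-0.002,-0.001,0.096],"hand":0.085},{"rot":[0,0,0],"translation":[-0.002,-0.001,0.096],"hand":0.085},{"rot":[0,0,0],"translation":[-0.002,-0.001,0.096],"hand":0.085}]}}

```text
time_s: 50.2
position: [0.4903, 0.3563, 0.1564]
ee_rot: [-0.0, 0.707, -0.707, -0.0]
ft_force: [0.1, 0.0, -0.3]
opening: 0.992
```

Run:
```python
from h import *
delta([.490,.354,.153])
```

```text
t 50.2 pos [0.4903 0.3563 0.1564] open 0.0847 F [ 0.1  0.  -0.3] tilt 0.06 | delta [0.0023 0.0003 0.0034] rot [-0.02  0.05  0.04]
```

>>> {"api": "move_arm", "payload": {"deltas": [{"rot":[0,0,0],"translation":[0.002,0,0.0025],"hand":0.08},{"rot":[0,0,0],"translation":[0.002,0,0.0025],"hand":0.06},{"rot":[0,0,0],"translation":[0.002,0,0.0025],"hand":0.045},{"rot":[0,0,0],"translation":[0.002,0,0.0025],"hand":0.038},{"rot":[0,0,0],"translation":[0.002,0,0.0025],"hand":0.032},{"rot":[0,0,0],"translation":[0.002,0,0.0025],"hand":0.026},{"rot":[0,0,0],"translation":[0.002,0,0.0025],"hand":0.01},{"rot":[0,0,0],"translation":[0.002,0,0.0025],"hand":0.01},{"rot":[0,0,0],"translation":[0.002,0,0.0025],"hand":0.01},{"rot":[0,0,0],"translation":[0.002,0,0.0025],"hand":0.01}]}}

```text
time_s: 51.45
position: [0.4897, 0.354, 0.1529]
ee_rot: [0.0, 0.707, -0.707, -0.0]
ft_force: [-0.6, -2.0, 5.1]
opening: 0.312
```

Run:
```python
from h import *
delta([.5513,-.0385,.1532])
```

```text
t 51.45 pos [0.4897 0.354  0.1529] open 0.0266 F [-0.6 -2.   5.1] tilt 0.04 | delta [ 0.3926 -0.0612 -0.0004] rot [0.04 0.   0.05]
```

>>> {"api": "move_arm", "payload": {"deltas": [{"rot":[0,0,0],"translation":[0,0,-0.02],"hand":0.01},{"rot":[0,0,0],"translation":[0,0,-0.05],"hand":0.01},{"rot":[0,0,0],"translation":[0,0,-0.08],"hand":0.01},{"rot":[0,0,0],"translation":[0.015,-0.0025,-0.09],"hand":0.01},{"rot":[0,0,0],"translation":[0.04,-0.006,-0.09],"hand":0.01},{"rot":[0,0,0],"translation":[0.075,-0.0115,-0.09],"hand":0.01},{"rot":[0,0,0],"translation":[0.11,-0.017,-0.09],"hand":0.01},{"rot":[0,0,0],"translation":[0.145,-0.022,-0.09],"hand":0.01},{"rot":[0,0,0],"translation":[0.18,-0.028,-0.09],"hand":0.01},{"rot":[0,0,0],"translation":[0.215,-0.033,-0.09],"hand":0.01},{"rot":[0,0,0],"translation":[0.25,-0.039,-0.09],"hand":0.01},{"rot":[0,0,0],"translation":[0.285,-0.044,-0.09],"hand":0.01},{"rot":[0,0,0],"translation":[0.32,-0.05,-0.09],"hand":0.01},{"rot":[0,0,0],"translation":[0.355,-0.055,-0.09],"hand":0.01},{"rot":[0,0,0],"translation":[0.38,-0.059,-0.09],"hand":0.01},{"rot":[0,0,0],"translation":[0.3925,-0.061,-0.09],"hand":0.01},{"rot":[0,0,0],"translation":[0.3925,-0.061,-0.09],"hand":0.01},{"rot":[0,0,0],"translation":[0.3925,-0.061,-0.07],"hand":0.01},{"rot":[0,0,0],"translation":[0.3925,-0.061,-0.045],"hand":0.01},{"rot":[0,0,0],"translation":[0.3925,-0.061,-0.025],"hand":0.01}]}}

```text
time_s: 53.95
position: [0.5506, -0.0367, 0.1767]
ee_rot: [0.0, 0.708, -0.706, -0.001]
ft_force: [0.1, 0.5, -3.7]
opening: 0.313
```

>>> {"api": "move_arm", "payload": {"deltas": [{"rot":[0,0,0],"translation":[0,0,0.01],"hand":0.01},{"rot":[0,0,0],"translation":[0,0,0.015],"hand":0.01},{"rot":[0,0,0],"translation":[0,0,0.015],"hand":0.01},{"rot":[0,0,0],"translation":[0,0,0.015],"hand":0.01}]}}

```text
time_s: 54.45
position: [0.5514, -0.0383, 0.1632]
ee_rot: [-0.0, 0.707, -0.707, 0.0]
ft_force: [0.5, -0.4, -3.3]
opening: 0.311
```

Run:
```python
from h import *
delta([.5513,-.0385,.1532])
```

```text
t 54.45 pos [ 0.5514 -0.0383  0.1632] open 0.0265 F [ 0.5 -0.4 -3.3] tilt 0.01 | delta [0.0002 0.0001 0.01  ] rot [-0.01  0.    0.05]
```

>>> {"api": "move_arm", "payload": {"deltas": [{"rot":[0,0,0],"translation":[0,0,0.004],"hand":0.01},{"rot":[0,0,0],"translation":[0,0,0.008],"hand":0.01},{"rot":[0,0,0],"translation":[0,0,0.01],"hand":0.01},{"rot":[0,0,0],"translation":[0,0,0.0105],"hand":0.01},{"rot":[0,0,0],"translation":[0,0,0.0105],"hand":0.01}]}}

```text
time_s: 55.08
position: [0.5514, -0.0384, 0.1529]
ee_rot: [0.0, 0.707, -0.707, 0.0]
ft_force: [-1.4, 0.1, 6.5]
opening: 0.31
```

Contact; release, rise and look.

>>> {"api": "move_arm", "payload": {"deltas": [{"rot":[0,0,0],"translation":[0,0,-0.0005],"hand":0.01},{"rot":[0,0,0],"translation":[0,0,-0.0005],"hand":0.03},{"rot":[0,0,0],"translation":[0,0,-0.0005],"hand":0.05},{"rot":[0,0,0],"translation":[0,0,-0.0005],"hand":0.07},{"rot":[0,0,0],"translation":[0,0,-0.0005],"hand":0.085},{"rot":[0,0,0],"translation":[0,0,-0.0005],"hand":0.085},{"rot":[0,0,0],"translation":[0,0,-0.02],"hand":0.085},{"rot":[0,0,0],"translation":[0,0,-0.06],"hand":0.085},{"rot":[0,0,0],"translation":[0,0,-0.11],"hand":0.085},{"rot":[0,0,0],"translation":[0,0,-0.148],"hand":0.085},{"rot":[0,0,0],"translation":[0,0,-0.148],"hand":0.085},{"rot":[0,0,0],"translation":[0,0,-0.148],"hand":0.085}]}}

```text
time_s: 56.58
position: [0.5508, -0.0385, 0.2997]
ee_rot: [0.001, 0.707, -0.707, -0.0]
ft_force: [0.0, -1.0, -1.0]
opening: 0.995
```

Run:
```python
from h import *
delta([.574,.3417,.302])
p=env.snapshot("scene"); save(p,"s17.png",(190,60,520,330),2.2)
for n in ("pepper_mill","vinegar_bottle","oil_bottle"):
  for d in env.tip_of(p,n): print(n,d)
```

```text
t 56.58 pos [ 0.5508 -0.0385  0.2997] open 0.085 F [ 0. -1. -1.] tilt 0.08 | delta [-0.3801 -0.0236 -0.0024] rot [ 0.08 -0.01  0.05]
pepper_mill {'position': [0.6231, -0.1026, 0.0028], 'p': 0.81}
pepper_mill {'position': [0.536, -0.3445, 0.0567], 'p': 0.26}
vinegar_bottle {'position': [0.5517, -0.0375, 0.004], 'p': 0.65}
oil_bottle {'position': [0.7213, 0.1997, -0.0066], 'p': 0.76}
oil_bottle {'position': [0.5673, 0.3416, 0.0028], 'p': 0.73}
```

View pics/s17.png

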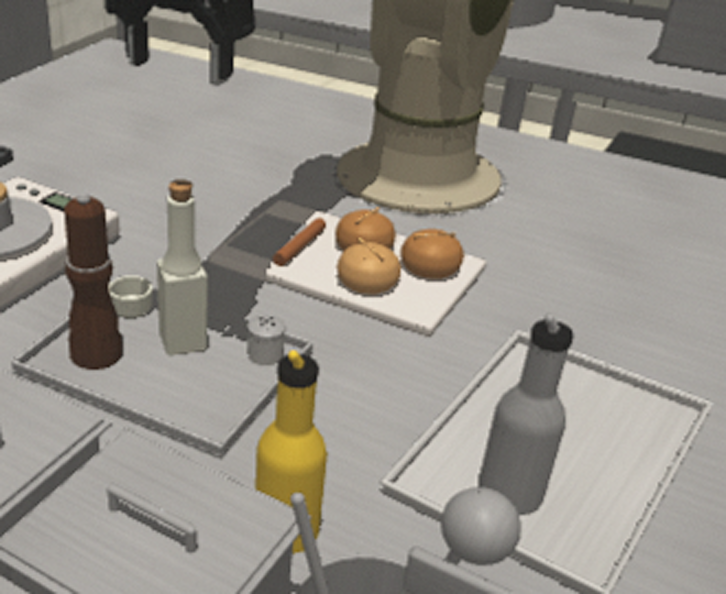

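Vinegar (181,190) and mill (85,203) are back at their original pixels. Now the steel oil bottle at (552,330).

>>> {"api": "move_arm", "payload": {"deltas": [{"rot":[0,0,0],"translation":[-0.04,-0.0025,0],"hand":0.085},{"rot":[0,0,0],"translation":[-0.085,-0.005,0],"hand":0.085},{"rot":[0,0,0],"translation":[-0.13,-0.008,0],"hand":0.085},{"rot":[0,0,0],"translation":[-0.175,-0.011,0],"hand":0.085},{"rot":[0,0,0],"translation":[-0.22,-0.0135,0],"hand":0.085},{"rot":[0,0,0],"translation":[-0.265,-0.0165,0],"hand":0.085},{"rot":[0,0,0],"translation":[-0.31,-0.019,0],"hand":0.085},{"rot":[0,0,0],"translation":[-0.35,-0.0215,0],"hand":0.085},{"rot":[0,0,0],"translation":[-0.38,-0.0235,0],"hand":0.085},{"rot":[0,0,0],"translation":[-0.38,-0.0235,0],"hand":0.085},{"rot":[0,0,0],"translation":[-0.38,-0.0235,0],"hand":0.085},{"rot":[0,0,0],"translation":[-0.38,-0.0235,0.02],"hand":0.085},{"rot":[0,0,0],"translation":[-0.38,-0.0235,0.05],"hand":0.085},{"rot":[0,0,0],"translation":[-0.38,-0.0235,0.05],"hand":0.085},{"rot":[0,0,0],"translation":[-0.38,-0.0235,0.05],"hand":0.085}]}}

```text
time_s: 58.65
position: [0.5749, 0.341, 0.2511]
ee_rot: [-0.0, -0.707, 0.707, 0.0]
ft_force: [0.5, 0.3, -0.4]
opening: 0.995
```

Run:
```python
from h import *
delta([.574,.3417,.1527])
p=env.snapshot("wrist"); save(p,"w18.png")
```

```text
t 58.65 pos [0.5749 0.341  0.2511] open 0.085 F [ 0.5  0.3 -0.4] tilt 0.02 | delta [-0.0006  0.0008  0.0984] rot [ 0.01  0.01 -0.01]
```

View pics/w18.png

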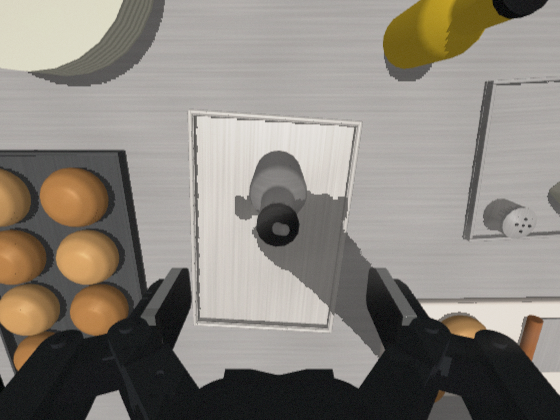

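>>> {"api": "move_arm", "payload": {"deltas": [{"rot":[0,0,0],"translation":[0,0.0005,0.03],"hand":0.085},{"rot":[0,0,0],"translation":[0,0.0005,0.06],"hand":0.085},{"rot":[0,0,0],"translation":[0,0.0005,0.085],"hand":0.085},{"rot":[0,0,0],"translation":[0,0.0005,0.098],"hand":0.085},{"rot":[0,0,0],"translation":[0,0.0005,0.098],"hand":0.085},{"rot":[0,0,0],"translation":[0,0.0005,0.098],"hand":0.085},{"rot":[0,0,0],"translation":[0,0.0005,0.098],"hand":0.06},{"rot":[0,0,0],"translation":[0,0.0005,0.098],"hand":0.045},{"rot":[0,0,0],"translation":[0,0.0005,0.098],"hand":0.038},{"rot":[0,0,0],"translation":[0,0.0005,0.098],"hand":0.032},{"rot":[0,0,0],"translation":[0,0.0005,0.098],"hand":0.026},{"rot":[0,0,0],"translation":[0,0.0005,0.098],"hand":0.01},{"rot":[0,0,0],"translation":[0,0.0005,0.098],"hand":0.01},{"rot":[0,0,0],"translation":[0,0.0005,0.098],"hand":0.01},{"rot":[0,0,0],"translation":[0,0.0005,0.098],"hand":0.01}]}}

```text
time_s: 60.58
position: [0.5738, 0.3419, 0.1524]
ee_rot: [-0.0, 0.707, -0.707, -0.0]
ft_force: [0.4, 0.3, 5.3]
opening: 0.337
```

Run:
```python
from h import *
delta([.6161,.0335,.1527])
```

```text
t 60.58 pos [0.5738 0.3419 0.1524] open 0.0288 F [0.4 0.3 5.3] tilt 0.04 | delta [ 0.3084 -0.042  -0.0005] rot [0.03 0.03 0.06]
```

>>> {"api": "move_arm", "payload": {"deltas": [{"rot":[0,0,0],"translation":[0,0,-0.02],"hand":0.01},{"rot":[0,0,0],"translation":[0,0,-0.045],"hand":0.01},{"rot":[0,0,0],"translation":[0.005,0,-0.065],"hand":0.01},{"rot":[0,0,0],"translation":[0.02,-0.0025,-0.07],"hand":0.01},{"rot":[0,0,0],"translation":[0.045,-0.006,-0.07],"hand":0.01},{"rot":[0,0,0],"translation":[0.075,-0.01,-0.07],"hand":0.01},{"rot":[0,0,0],"translation":[0.105,-0.014,-0.07],"hand":0.01},{"rot":[0,0,0],"translation":[0.135,-0.018,-0.07],"hand":0.01},{"rot":[0,0,0],"translation":[0.165,-0.022,-0.07],"hand":0.01},{"rot":[0,0,0],"translation":[0.195,-0.026,-0.07],"hand":0.01},{"rot":[0,0,0],"translation":[0.225,-0.03,-0.07],"hand":0.01},{"rot":[0,0,0],"translation":[0.255,-0.034,-0.07],"hand":0.01},{"rot":[0,0,0],"translation":[0.28,-0.038,-0.07],"hand":0.01},{"rot":[0,0,0],"translation":[0.3,-0.041,-0.07],"hand":0.01},{"rot":[0,0,0],"translation":[0.3085,-0.042,-0.07],"hand":0.01},{"rot":[0,0,0],"translation":[0.3085,-0.042,-0.07],"hand":0.01},{"rot":[0,0,0],"translation":[0.3085,-0.042,-0.055],"hand":0.01},{"rot":[0,0,0],"translation":[0.3085,-0.042,-0.035],"hand":0.01},{"rot":[0,0,0],"translation":[0.3085,-0.042,-0.02],"hand":0.01},{"rot":[0,0,0],"translation":[0.3085,-0.042,-0.012],"hand":0.01}]}}

```text
time_s: 63.08
position: [0.6154, 0.0338, 0.1626]
ee_rot: [0.001, 0.708, -0.706, -0.001]
ft_force: [0.1, -0.5, -4.2]
opening: 0.336
```

>>> {"api": "move_arm", "payload": {"deltas": [{"rot":[0,0,0],"translation":[0,0,0.003],"hand":0.01},{"rot":[0,0,0],"translation":[0,0,0.005],"hand":0.01},{"rot":[0,0,0],"translation":[0,0,0.005],"hand":0.01}]}}

```text
time_s: 63.45
position: [0.6162, 0.0331, 0.1594]
ee_rot: [0.0, 0.707, -0.707, -0.0]
ft_force: [-0.2, -0.2, -4.8]
opening: 0.335
```

Run:
```python
from h import *
delta([.6161,.0335,.1527])
```

```text
t 63.45 pos [0.6162 0.0331 0.1594] open 0.0286 F [-0.2 -0.2 -4.8] tilt 0.02 | delta [-0.0004  0.0001  0.0067] rot [0.02 0.   0.05]
```

>>> {"api": "move_arm", "payload": {"deltas": [{"rot":[0,0,0],"translation":[0,0,0.003],"hand":0.01},{"rot":[0,0,0],"translation":[0,0,0.006],"hand":0.01},{"rot":[0,0,0],"translation":[0,0,0.007],"hand":0.01},{"rot":[0,0,0],"translation":[0,0,0.0075],"hand":0.01},{"rot":[0,0,0],"translation":[0,0,0.0075],"hand":0.01}]}}

```text
time_s: 64.08
position: [0.6163, 0.0332, 0.1524]
ee_rot: [-0.0, 0.707, -0.707, 0.0]
ft_force: [-0.9, 0.0, 5.6]
opening: 0.331
```

>>> {"api": "move_arm", "payload": {"deltas": [{"rot":[0,0,0],"translation":[0,0,-0.0003],"hand":0.01},{"rot":[0,0,0],"translation":[0,0,-0.0003],"hand":0.035},{"rot":[0,0,0],"translation":[0,0,-0.0003],"hand":0.05},{"rot":[0,0,0],"translation":[0,0,-0.0003],"hand":0.07},{"rot":[0,0,0],"translation":[0,0,-0.0003],"hand":0.085},{"rot":[0,0,0],"translation":[0,0,-0.0003],"hand":0.085},{"rot":[0,0,0],"translation":[0,0,-0.02],"hand":0.085},{"rot":[0,0,0],"translation":[0,0,-0.06],"hand":0.085},{"rot":[0,0,0],"translation":[0,0,-0.11],"hand":0.085},{"rot":[0,0,0],"translation":[0,0,-0.16],"hand":0.085},{"rot":[0,0,0],"translation":[-0.05,0,-0.16],"hand":0.085},{"rot":[0,0,0],"translation":[-0.1,0.02,-0.16],"hand":0.085},{"rot":[0,0,0],"translation":[-0.15,0.04,-0.16],"hand":0.085},{"rot":[0,0,0],"translation":[-0.2,0.06,-0.16],"hand":0.085},{"rot":[0,0,0],"translation":[-0.25,0.08,-0.16],"hand":0.085},{"rot":[0,0,0],"translation":[-0.3,0.1,-0.16],"hand":0.085},{"rot":[0,0,0],"translation":[-0.3,0.1,-0.16],"hand":0.085},{"rot":[0,0,0],"translation":[-0.3,0.1,-0.16],"hand":0.085}]}}

```text
time_s: 66.32
position: [0.516, 0.3326, 0.3115]
ee_rot: [0.001, 0.708, -0.707, -0.0]
ft_force: [0.6, -0.7, -0.6]
opening: 0.997
```

Run:
```python
from h import *
for c in ("scene","top"):
  p=env.snapshot(c); save(p,c+"_end.png",None,1.4)
  f0=cv2.imread(f"pics/{c}0.png"); f=p["frame"][:,:,::-1]
  x0,y0,x1,y1=(190,130,340,260) if c=="scene" else (235,170,370,275)
  a=np.hstack([f0[y0:y1,x0:x1],f[y0:y1,x0:x1]]); cv2.imwrite(f"pics/{c}_cmp.png",cv2.resize(a,None,fx=2.6,fy=2.6,interpolation=cv2.INTER_CUBIC))
  for n in ("salt_pot","scale_plate","pepper_mill","vinegar_bottle","oil_bottle","spice_tin","ramekin"):
    print(c,n,[(np.round(d["position"],3).tolist(),round(d["p"],2)) for d in env.tip_of(p,n)])
delta([0.6,0,.3])
```

```text
scene salt_pot [([0.537, -0.348, 0.059], 0.93), ([0.525, 0.053, 0.008], 0.22)]
scene scale_plate [([0.534, -0.347, 0.051], 0.57)]
scene pepper_mill [([0.624, -0.102, 0.0], 0.56)]
scene vinegar_bottle [([0.551, -0.036, 0.004], 0.69)]
scene oil_bottle [([0.612, 0.033, 0.003], 0.95), ([0.722, 0.195, -0.002], 0.74)]
scene spice_tin [([0.525, 0.054, 0.005], 0.82), ([0.59, -0.036, 0.0], 0.64)]
scene ramekin [([0.531, -0.128, 0.008], 0.65)]
top salt_pot [([0.536, -0.348, 0.057], 0.89), ([0.534, -0.348, 0.058], 0.7)]
top scale_plate [([0.535, -0.345, 0.056], 0.68)]
top pepper_mill [([0.623, -0.105, 0.003], 0.73)]
top vinegar_bottle [([0.551, -0.037, 0.004], 0.84)]
top oil_bottle [([0.73, 0.196, 0.001], 0.84), ([0.618, 0.034, 0.002], 0.71)]
top spice_tin [([0.514, 0.048, 0.009], 0.58)]
top ramekin [([0.53, -0.131, 0.002], 0.76)]
t 67.12 pos [0.5158 0.3331 0.3117] open 0.0849 F [ 0.4  0.6 -0.5] tilt 0.05 | delta [ 0.3332 -0.0839  0.0116] rot [0.05 0.   0.06]
```

View pics/scene_cmp.png

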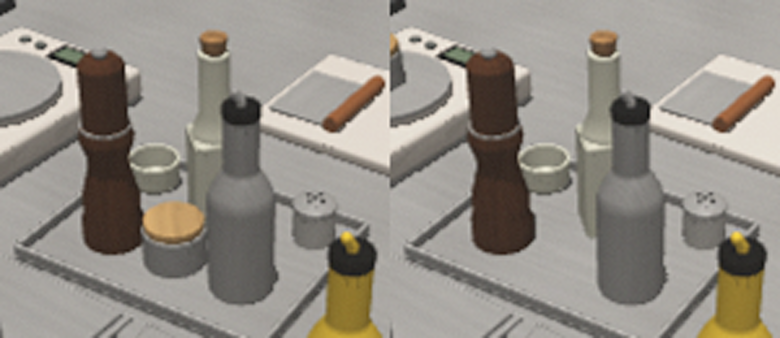

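View pics/top_cmp.png

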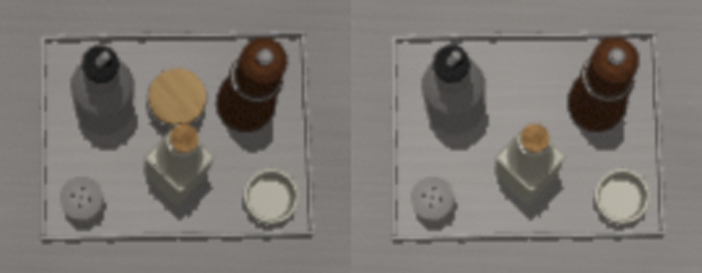

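View pics/top_end.png

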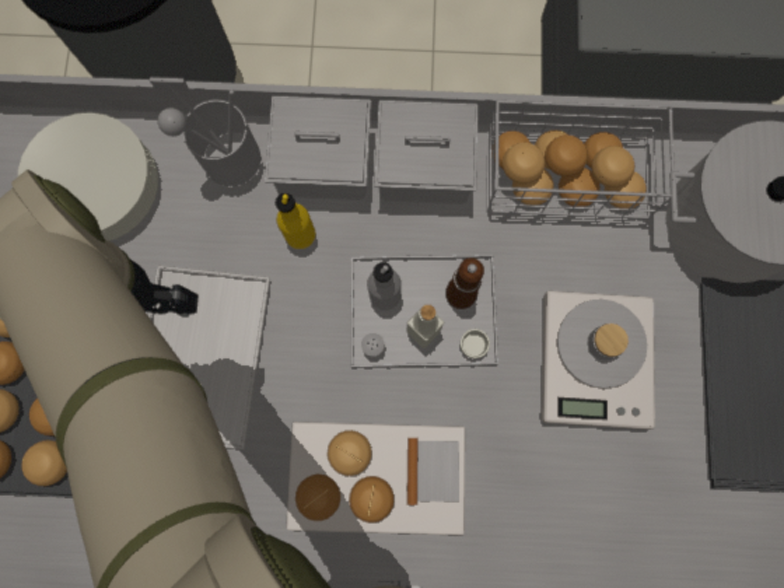

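Everything stands where it should, and the arm is clear of all objects. I'm handing in.

Run:
```python
from h import *
print(env.close_job())
```

```text
the job is handed in; nothing more can be done
None
```

The salt pot is on the scale, and the mill and both bottles are back on the tray. The job was handed in at about 67 s of the 138 s limit, and it reports no verdict.

- **What I did:** I moved the steel oil bottle, the vinegar bottle and the mill upright onto the baking sheet. I then set the salt pot on the scale's plate and put the mill and each bottle back at the poses they were picked from. The yellow look-alike was left alone.
- **Salt pot:** in the last pictures it stands upright within about 2–3 mm of the plate's centre.
- **Mill and bottles:** they stand upright within about 2–4 mm of their first measured positions.
- **Spice tin and ramekin:** they show no visible shift.
- **Gripper:** it was open and clear of everything.
- **Disagreement:** the two cameras' estimates differ by a few mm. For the spice tin they differ by about 11 mm in x, and they did so just the same at the start. No check failed.

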